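# Fill and clamp a row of breaker modules

## Task

Stand the two white breaker modules side by side in the channel of the assembly jig, find by feel the one grey blank that fills the gap left in the row, and stand it in the row too, all upright and fully down. Then turn the cam lever just far enough that the row is held firm, without forcing it. Put all the other grey blanks in the open drawer, and leave the screwdriver, the tub and the pliers alone.

Things in the scene. Friction and masses are not known exactly. Their poses are not given: they have to be found in the camera images.
- bay (a point): point on the jig's plate (fixed, aluminium, 125 x 225 mm, 12 thick), mid-channel, at the foot of the blue end stop's inner face (stop 20 high, 75 wide). Own x across the channel, y along it from stop to cam, z up. Pieces stand side by side along y, long side across. With the lever at 0 there is 94 mm free from stop to cam; the two modules and the right blank add up to 90 mm
- channel_end (a point): mid-channel on the plate, 91 mm from the stop along the channel, where the two steel lips end; the lips stand 75 mm apart (inside), 14 mm high, 8 thick
- cam_pivot (a point): the cam's vertical axis where it meets the jig's plate, 114 mm from the stop along the channel
- lever_pin (a point): point on the lever's black upright round pin, 65 mm from the cam's axis; moves with the lever. Pin diameter 15 mm, top 68 mm above the plate; this point is 50 mm above the plate. The red lever bar lies below, its top 32 mm above the plate
- cam (a joint): cam lever angle (rad): 0 = open, grows counter-clockwise from above, at most 1.6. At 0 the lever points midway between the channel's +y and +x, at 1.57 between +y and -x. At angle q the cam's face is 7 mm x sin(q) nearer the stop. Stays where left. Moving the pin takes about 2 N when free, 4 to 6 N when the row is firm; 10 N is too much
- cam_disc (a point): centre of the eccentric steel disc under the lever, 14 mm above the plate; diameter 40 mm, 20 high; it presses on the last piece of the row
- module_s_mid (a point): white breaker module, blue stripe and one blue toggle(s) 6 mm high on top; width 24 mm (own y), 150 g; base 70 long (own x), 22 high; on it a central nose 45 long (own x), as wide as the base, up to 50 high; heavy at the foot. Point at its centre, 25 above the underside; own z up. Starts upright, long side roughly along world x; the same when turned half round. Two of the three modules are present
- module_m_mid (a point): white breaker module, green stripe and two green toggle(s) 6 mm high on top; width 30 mm (own y), 150 g; base 70 long (own x), 22 high; on it a central nose 45 long (own x), as wide as the base, up to 50 high; heavy at the foot. Point at its centre, 25 above the underside; own z up. Starts upright, long side roughly along world x; the same when turned half round. Two of the three modules are present
- module_l_mid (a point): white breaker module, orange stripe and three orange toggle(s) 6 mm high on top; width 36 mm (own y), 150 g; base 70 long (own x), 22 high; on it a central nose 45 long (own x), as wide as the base, up to 50 high; heavy at the foot. Point at its centre, 25 above the underside; own z up. Starts upright, long side roughly along world x; the same when turned half round. Two of the three modules are present
- blank_a_mid (a point): plain grey blank, width (own y) not told: 18, 24, 30, 36 or 42 mm, no two alike: feel it; 90 g; base 70 long (own x), 22 high; on it a central nose 45 long (own x), as wide as the base, up to 50 high; heavy at the foot. Point at its centre, 25 above the underside; own z up. Starts upright, long side roughly along world x; the same when turned half round
- blank_b_mid (a point): plain grey blank, width (own y) not told: 18, 24, 30, 36 or 42 mm, no two alike: feel it; 90 g; base 70 long (own x), 22 high; on it a central nose 45 long (own x), as wide as the base, up to 50 high; heavy at the foot. Point at its centre, 25 above the underside; own z up. Starts upright, long side roughly along world x; the same when turned half round
- blank_c_mid (a point): plain grey blank, width (own y) not told: 18, 24, 30, 36 or 42 mm, no two alike: feel it; 90 g; base 70 long (own x), 22 high; on it a central nose 45 long (own x), as wide as the base, up to 50 high; heavy at the foot. Point at its centre, 25 above the underside; own z up. Starts upright, long side roughly along world x; the same when turned half round
- blank_d_mid (a point): plain grey blank, width (own y) not told: 18, 24, 30, 36 or 42 mm, no two alike: feel it; 90 g; base 70 long (own x), 22 high; on it a central nose 45 long (own x), as wide as the base, up to 50 high; heavy at the foot. Point at its centre, 25 above the underside; own z up. Starts upright, long side roughly along world x; the same when turned half round. May be absent
- blank_e_mid (a point): plain grey blank, width (own y) not told: 18, 24, 30, 36 or 42 mm, no two alike: feel it; 90 g; base 70 long (own x), 22 high; on it a central nose 45 long (own x), as wide as the base, up to 50 high; heavy at the foot. Point at its centre, 25 above the underside; own z up. Starts upright, long side roughly along world x; the same when turned half round. May be absent
- drawer_floor (a point): point on the inner floor of the open, red-fronted drawer of the grey cabinet (90 high), near the middle of the uncovered part. Own x into the cabinet, y along its front, z up. The drawer's inside spans x -72 to 112, y -114 to 114 mm, walls 46 high, 6 thick; beyond x = 65 mm the cabinet covers it. A bar handle stands 45 mm out from the front
- screwdriver: loose red-handled screwdriver on the bench near the robot, not part of the job; origin under its middle
- tub: loose yellow open tub 90 x 90 x 60 mm, not part of the job; origin at the centre of its underside
- pliers: loose pliers with yellow and red handles, about 190 mm long, 16 high, not part of the job; origin under its middle
Mind the look-alikes: they are no part of the job. What is shaped like the part that bears blank_d_mid but orange, purple or red is not meant.

How it is judged (in metres and radians):
On the way, in this order (a step that is already met when the one before it is completed fails the run):
1. the two modules and a blank stand fully down in the channel, with the lever still open (below 0.4 rad) (x of module_s_mid in the frame of bay between -0.006 and 0.006 m and y of module_s_mid in the frame of bay between 0.005 and 0.095 m and z of module_s_mid in the frame of bay between 0.02 and 0.029 m and angle between each of module_s_mid, module_m_mid, module_l_mid's own z axis and vertical below 0.08 rad and x of module_m_mid in the frame of bay between -0.006 and 0.006 m and y of module_m_mid in the frame of bay between 0.005 and 0.095 m and z of module_m_mid in the frame of bay between 0.02 and 0.029 m and x of module_l_mid in the frame of bay between -0.006 and 0.006 m and y of module_l_mid in the frame of bay between 0.005 and 0.095 m and z of module_l_mid in the frame of bay between 0.02 and 0.029 m and ((x of blank_a_mid in the frame of bay between -0.006 and 0.006 m and y of blank_a_mid in the frame of bay between 0.005 and 0.095 m and z of blank_a_mid in the frame of bay between 0.02 and 0.029 m and angle between blank_a_mid's own z axis and vertical below 0.08 rad) or (x of blank_b_mid in the frame of bay between -0.006 and 0.006 m and y of blank_b_mid in the frame of bay between 0.005 and 0.095 m and z of blank_b_mid in the frame of bay between 0.02 and 0.029 m and angle between blank_b_mid's own z axis and vertical below 0.08 rad) or (x of blank_c_mid in the frame of bay between -0.006 and 0.006 m and y of blank_c_mid in the frame of bay between 0.005 and 0.095 m and z of blank_c_mid in the frame of bay between 0.02 and 0.029 m and angle between blank_c_mid's own z axis and vertical below 0.08 rad)) and value of joint cam below 0.4 rad), for 0.2 s.
2. the cam presses on the row with 2 to 40 N (value of joint cam above 0.4 rad and contact force between cam_c0 and anything else between 2 and 40 N and x of module_s_mid in the frame of bay between -0.006 and 0.006 m and y of module_s_mid in the frame of bay between 0.005 and 0.095 m and z of module_s_mid in the frame of bay between 0.02 and 0.029 m and angle between each of module_s_mid, module_m_mid, module_l_mid's own z axis and vertical below 0.08 rad and x of module_m_mid in the frame of bay between -0.006 and 0.006 m and y of module_m_mid in the frame of bay between 0.005 and 0.095 m and z of module_m_mid in the frame of bay between 0.02 and 0.029 m and x of module_l_mid in the frame of bay between -0.006 and 0.006 m and y of module_l_mid in the frame of bay between 0.005 and 0.095 m and z of module_l_mid in the frame of bay between 0.02 and 0.029 m), for 0.3 s.
At the end, for the whole second after the job is handed in: the present modules and one blank stand upright (within 0.08 rad) and fully down (within 4 mm) in the channel, clamped by the cam with 2 to 40 N; every other blank lies at rest inside the drawer (all of step 2 and (((x of blank_a_mid in the frame of bay between -0.006 and 0.006 m and y of blank_a_mid in the frame of bay between 0.005 and 0.095 m and z of blank_a_mid in the frame of bay between 0.02 and 0.029 m and angle between blank_a_mid's own z axis and vertical below 0.08 rad) and (x of blank_b_mid in the frame of drawer_floor between -0.072 and 0.112 m and y of blank_b_mid in the frame of drawer_floor between -0.114 and 0.114 m and z of blank_b_mid in the frame of drawer_floor between 0 and 0.04 m) and (x of blank_c_mid in the frame of drawer_floor between -0.072 and 0.112 m and y of blank_c_mid in the frame of drawer_floor between -0.114 and 0.114 m and z of blank_c_mid in the frame of drawer_floor between 0 and 0.04 m) and (x of blank_d_mid in the frame of drawer_floor between -0.072 and 0.112 m and y of blank_d_mid in the frame of drawer_floor between -0.114 and 0.114 m and z of blank_d_mid in the frame of drawer_floor between 0 and 0.04 m) and (x of blank_e_mid in the frame of drawer_floor between -0.072 and 0.112 m and y of blank_e_mid in the frame of drawer_floor between -0.114 and 0.114 m and z of blank_e_mid in the frame of drawer_floor between 0 and 0.04 m)) or ((x of blank_b_mid in the frame of bay between -0.006 and 0.006 m and y of blank_b_mid in the frame of bay between 0.005 and 0.095 m and z of blank_b_mid in the frame of bay between 0.02 and 0.029 m and angle between blank_b_mid's own z axis and vertical below 0.08 rad) and (x of blank_a_mid in the frame of drawer_floor between -0.072 and 0.112 m and y of blank_a_mid in the frame of drawer_floor between -0.114 and 0.114 m and z of blank_a_mid in the frame of drawer_floor between 0 and 0.04 m) and (x of blank_c_mid in the frame of drawer_floor between -0.072 and 0.112 m and y of blank_c_mid in the frame of drawer_floor between -0.114 and 0.114 m and z of blank_c_mid in the frame of drawer_floor between 0 and 0.04 m) and (x of blank_d_mid in the frame of drawer_floor between -0.072 and 0.112 m and y of blank_d_mid in the frame of drawer_floor between -0.114 and 0.114 m and z of blank_d_mid in the frame of drawer_floor between 0 and 0.04 m) and (x of blank_e_mid in the frame of drawer_floor between -0.072 and 0.112 m and y of blank_e_mid in the frame of drawer_floor between -0.114 and 0.114 m and z of blank_e_mid in the frame of drawer_floor between 0 and 0.04 m)) or ((x of blank_c_mid in the frame of bay between -0.006 and 0.006 m and y of blank_c_mid in the frame of bay between 0.005 and 0.095 m and z of blank_c_mid in the frame of bay between 0.02 and 0.029 m and angle between blank_c_mid's own z axis and vertical below 0.08 rad) and (x of blank_a_mid in the frame of drawer_floor between -0.072 and 0.112 m and y of blank_a_mid in the frame of drawer_floor between -0.114 and 0.114 m and z of blank_a_mid in the frame of drawer_floor between 0 and 0.04 m) and (x of blank_b_mid in the frame of drawer_floor between -0.072 and 0.112 m and y of blank_b_mid in the frame of drawer_floor between -0.114 and 0.114 m and z of blank_b_mid in the frame of drawer_floor between 0 and 0.04 m) and (x of blank_d_mid in the frame of drawer_floor between -0.072 and 0.112 m and y of blank_d_mid in the frame of drawer_floor between -0.114 and 0.114 m and z of blank_d_mid in the frame of drawer_floor between 0 and 0.04 m) and (x of blank_e_mid in the frame of drawer_floor between -0.072 and 0.112 m and y of blank_e_mid in the frame of drawer_floor between -0.114 and 0.114 m and z of blank_e_mid in the frame of drawer_floor between 0 and 0.04 m))) and linear speed of each of module_s, module_m, module_l, blank_a, blank_b, blank_c, blank_d, blank_e below 0.02 m/s); the robot touches nothing.
It fails at once if the cam is forced: it presses on the row with more than 60 N (contact force between cam_c0 and anything else above 60 N).
It fails at once if the screwdriver is pushed more than 40 mm away (distance of screwdriver from where it was at the start of the episode above 0.04 m).
It fails at once if the tub is pushed more than 40 mm away (distance of tub from where it was at the start of the episode above 0.04 m).
It fails at once if the pliers is pushed more than 40 mm away (distance of pliers from where it was at the start of the episode above 0.04 m).
Of module_s, module_m, module_l only 2 to 2 are there at a start; the rules pass over those that are not, and their reading is None.
Of blank_d, blank_e only 1 to 2 are there at a start; the rules pass over those that are not, and their reading is None.
At some moment in a run one of blank_a, blank_b, blank_c, blank_e, module_s, module_m, module_l may be knocked a few centimetres aside while the robot is not near it.
It also fails if it takes over 210 s, if anything falls off the work surface, if the arm or the gripper's body presses on something with over 40 N, if the wrist force passes 120 N, or if a joint passes its speed limit or range.

## Robot

A 6-joint arm with a two-finger parallel gripper is mounted at the origin on the work surface. World frame = base frame: x ahead of the robot, y to its left, z up, the work surface at z = 0. Lengths are in mm, angles in rad, forces in N, time in s.
With the tool pointing down it reaches from about 275 to 750 mm from the base axis. Payload 10.2 kg.
Tool frame: the origin (TCP) lies between the finger pads; the fingertips stand 17 mm ahead of it and the grasp point (between the pads) lies 2 mm behind it (tips_ahead is the distance from the TCP to the fingertips, in mm); z points along the fingers, y is the line along which they close (so a half turn about z gives the same grasp; the last joint's range is limited). The gripper opens to 85 mm and grips with 20 to 120 N. Pads are 22 mm wide; open, the fingers measure 114 mm over their backs; the gripper's body (76 mm by 85 mm) begins 54 mm behind the grasp point. The pads swing forward as they close: fully open they stand 13 mm farther back than shut.
Start: joints at [1.106, 0.313, 1.498, -0, 1.331, -0.223], TCP at [125.724, 509.73, 248.294] pointing down, gripper open.
Joint ranges: [-2.94, 2.94], [-0.97, 2.17], [0.19, 2.56], [-1.23, 4.37], [0.02, 3.11], [-2.88, 2.88]. Speed limits (rad/s): [2.39, 2.39, 3.01, 3.14, 3.14, 3.14].

## Interface

Orientations are given as a unit quaternion [w, x, y, z].
In Python, from rig import sense, capture, finish_job, boxes_of, tips_ahead gives the robot as it stands.
- The arm moves only by the tool drive_tool, never from a script. Its argument "commands" is text: rows parted by semicolons, each of 7 numbers parted by spaces: the shift along the world's x, y, z in units of 0.1 m (1.0 is 0.1 m), then the turn, a rotation vector about the world's x, y, z in units of pi/4 rad (1.0 is pi/4 rad), then the opening in per cent of the stroke, from 0 (shut) to 100 (fully open). A call has 1 to 20 rows; each row shifts and turns the commanded pose from where the row before left it; what a row does not reach is not made up. A row lasts 1/12 s, in which the tool goes at most 41.7 mm and 7.16 degrees, less where a joint would pass 70% of its speed; a pose out of reach is approached as far as the arm can. A call with a number of a shift or a turn outside -1 to 1 is refused whole. A call with a gripper value outside its range is refused whole. The fingers move at their own pace and stop on an object; "force" is the grip in N (left out, the last holds). Time passes only in rows, so rows that do not move let the fingers close. It gives the time, the measured TCP pose, the force, the opening and the grip force at its end, in the units of the state.
- sense(): the state, without advancing time (a new reading comes with each control period).
- capture(name): name is "scene" or "top" or "wrist"; returns a dict with "pixels" (420x560x3 uint8, blue, green, red), "fov_y" (degrees; the focal length in pixels is half the picture's height over the tangent of half this angle, whatever the lens; pixels are square), "cx", "cy" (the principal point, pixels), "position" and "attitude" of the camera in the world; the wrist camera has in their place "tool_from_camera" (4x4, takes a point from camera to tool coordinates, whose origin is the TCP and whose axes are the flange's). Camera axes: x right, y down, z forward; pixel columns grow to the right and rows downward; lengths in mm; the calibration is good to about 2 mm. A picture is of the moment at which its call begins: read the wrist's pose just before it. There is no depth.
- finish_job(): hands the job in; it is judged then, once.
Trained networks look in a picture, given as the dict that the camera call returned (one of the last four; its "shot" number tells which), for a name from the list of things; names that differ only in an ending like _2 or _b are one class to them, and where a whole thing is asked for, a point or a joint stands for the part that bears it (a point fixed in the world has none). Each returns a list of dicts, best first, with "confidence" (0 to 1); they miss things now and then, are a little off and sometimes report something else, mostly with a low value. They report only what shows in the picture. A call takes as long as a camera call. They do not tell look-alikes from the thing itself.
- boxes_of(picture, name): "position" ([column, row] in pixels, amid what is visible of it).
The state is a dict: "time_s": time; "joints": joint angles; "dq": joint speeds; "tau": joint torques, N m; "eef_pos": TCP position; "ee_rot": TCP orientation; "force": force on the tool from outside, world axes, zero at the start; "wrist_torque": the same for the moment, N m; "grip_width": opening from 0.0 (shut) to 1.0 (fully open); "grip_force": force on a finger pad.
Only numpy, scipy, OpenCV 4.12 (cv2) and the standard library are available. Lean on these libraries where they do the work, as an engineer would, in place of code of your own. Each camera call takes 0.05 s, during which the arm holds its last target. There are 200 camera calls.

## Working session

There is one attempt and no reset: what is moved stays moved. The work goes in short steps, Python scripts to look and compute and a tool call to move; the robot and the scene stay as the last step left them, time stands still between calls to the robot, and variables do not carry over. Pictures are saved under pics/ and viewed, at most 14 in all, crops included, and the job is handed in when it is done.

Besides the shell and the picture viewer there is one more tool, called after "Call:" as a command line: name --argument value ..., lists and objects as JSON in quotes. drive_tool: Moves the arm, as the interface text tells. Shifts and turns lie within -1 to 1; 1 stands for 0.1 m of shift or pi/4 rad of turn. Its arguments: {"type":"object","properties":{"commands":{"type":"string"},"force":{"type":"number"}},"required":["commands"]}

```bash
mkdir -p pics; cat > h.py <<'E'
import numpy as np, cv2
from rig import sense, capture, finish_job, boxes_of, tips_ahead
from scipy.spatial.transform import Rotation as R
def quat(q): return R.from_quat([q[1],q[2],q[3],q[0]])
def cam(p,s=None):
    f=p["pixels"].shape[0]/2/np.tan(np.radians(p["fov_y"])/2)
    if "position" in p:
        a=np.array(p["attitude"]); M=a if a.shape==(3,3) else quat(a).as_matrix()
        return f,np.array(p["position"]),M
    T=np.array(p["tool_from_camera"]); W=quat(s["ee_rot"]).as_matrix()
    return f,W@T[:3,3]+np.array(s["eef_pos"]),W@T[:3,:3]
def ray(p,uv,s=None):
    f,o,M=cam(p,s); d=M@np.array([(uv[0]-p["cx"])/f,(uv[1]-p["cy"])/f,1]); return o,d/np.linalg.norm(d)
def atz(p,uv,z,s=None):
    o,d=ray(p,uv,s); return o+d*(z-o[2])/d[2]
def proj(p,P,s=None):
    f,o,M=cam(p,s); c=M.T@(np.array(P)-o); return np.array([p["cx"]+f*c[0]/c[2],p["cy"]+f*c[1]/c[2]])
def tri(rs):
    A=np.zeros((3,3));b=np.zeros(3)
    for o,d in rs:
        Q=np.eye(3)-np.outer(d,d);A+=Q;b+=Q@o
    return np.linalg.solve(A,b)
E
cat > a.py <<'E'
from h import *
print({k:np.round(v,3).tolist() for k,v in sense().items()},tips_ahead)
P={}
for n in("top","scene"):
    p=P[n]=capture(n); cv2.imwrite(f"pics/{n}0.png",p["pixels"]); f,o,M=cam(p); print(n,f,o,M.round(3).tolist(),p["cx"],p["cy"])
    for k in("module_s_mid","module_m_mid","module_l_mid","blank_a_mid","bay","channel_end","cam_pivot","lever_pin","cam_disc","drawer_floor","tub","screwdriver","pliers"):
        print(k,[(np.round(b["position"]).tolist(),round(b["confidence"],2)) for b in boxes_of(p,k)])
E
python3 a.py
```

```text
{'time_s': 0.0, 'joints': [1.106, 0.313, 1.498, 0.0, 1.331, -0.223], 'dq': [-0.001, -0.0, -0.001, 0.001, 0.002, 0.001], 'tau': [0.001, -41.226, -25.974, -0.0, 0.004, -0.0], 'eef_pos': [125.605, 509.504, 247.72], 'ee_rot': [-0.0, 0.121, 0.993, -0.001], 'force': [-0.069, 1.13, 0.39], 'wrist_torque': [0.007, 0.042, 0.014], 'grip_force': 0.0, 'grip_width': 0.994} 17.0
top 388.3743974304345 [ 3.67881151e+02 -2.50564109e-01  1.14011115e+03] [[0.029, -0.98, 0.195], [-1.0, -0.027, 0.012], [-0.007, -0.195, -0.981]] 280.4254329555679 209.69803023462393
module_s_mid [([292.0, 191.0], 0.47)]
module_m_mid [([321.0, 194.0], 0.65), ([172.0, 225.0], 0.65)]
module_l_mid []
blank_a_mid [([320.0, 256.0], 0.81), ([173.0, 223.0], 0.61)]
bay [([186.0, 228.0], 0.79)]
channel_end [([184.0, 228.0], 0.8), ([292.0, 193.0], 0.23)]
cam_pivot [([188.0, 227.0], 0.87), ([316.0, 224.0], 0.18)]
lever_pin [([172.0, 226.0], 0.75)]
cam_disc [([179.0, 225.0], 0.57)]
drawer_floor [([405.0, 221.0], 0.81), ([187.0, 229.0], 0.62), ([206.0, 156.0], 0.38)]
tub [([290.0, 146.0], 0.83), ([189.0, 227.0], 0.68)]
screwdriver [([219.0, 288.0], 0.57), ([184.0, 226.0], 0.39)]
pliers [([207.0, 158.0], 0.71)]
scene 417.0464055999207 [ 970.65510443 -559.04009231  630.90063094] [[0.824, 0.351, -0.446], [0.567, -0.508, 0.648], [0.001, -0.787, -0.618]] 281.2202282699389 205.62985074470413
module_s_mid [([302.0, 253.0], 0.83)]
module_m_mid [([271.0, 270.0], 0.71), ([262.0, 228.0], 0.57)]
module_l_mid []
blank_a_mid [([207.0, 238.0], 0.68)]
bay [([239.0, 253.0], 0.71)]
channel_end [([328.0, 172.0], 0.93), ([252.0, 167.0], 0.68), ([336.0, 158.0], 0.18)]
cam_pivot [([330.0, 176.0], 0.75)]
lever_pin [([332.0, 155.0], 0.71), ([326.0, 174.0], 0.41)]
cam_disc [([335.0, 158.0], 0.69)]
drawer_floor [([136.0, 325.0], 0.66)]
tub [([358.0, 278.0], 0.66)]
screwdriver [([253.0, 167.0], 0.69), ([287.0, 207.0], 0.39)]
pliers [([401.0, 212.0], 0.81)]
```

View pics/top0.png

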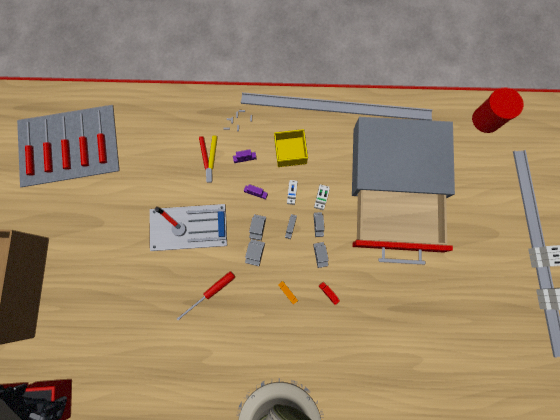

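View pics/scene0.png

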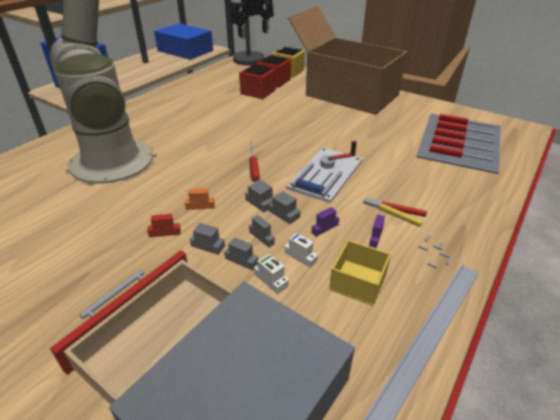

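The top view shows the jig at (188,228), with the lever pin at (157,210) and the stop at (222,224). White modules: s (blue) at (292,191) and m (green) at (321,195). There are five grey blanks, at (258,226), (254,252), (291,227), (319,224) and (321,254). Purple (245,156), (256,191), orange (288,292) and red (328,293) are look-alikes, so I leave them out. The drawer is at (403,218), the tub at (291,148), the pliers at (208,158) and the screwdriver at (210,290). With s and m present, the gap is 90−54 = 36 mm.

```bash
python3 - <<'E'
from h import *
p=capture("top")
for n,uv,z in [("pin",(157,210),68),("stop",(222,224),30),("s",(292,185),50),("m",(322,190),50),("b1",(258,222),50),("b2",(255,246),50),("b3",(291,223),50),("b4",(319,219),50),("b5",(321,249),50),("drawer",(403,218),10),("tub",(291,150),0),("tubrim",(291,133),60)]: print(n,atz(p,uv,z).round())
w=capture("wrist"); print(np.round(w["tool_from_camera"],3).tolist(),w["fov_y"],w["cx"],w["cy"])
E
```

```text
pin [570. 361.  68.]
stop [541. 181.  30.]
s [658. -18.  50.]
m [ 646. -105.   50.]
b1 [547.  76.  50.]
b2 [478.  82.  50.]
b3 [547. -18.  50.]
b4 [560. -97.  50.]
b5 [ 475. -104.   50.]
drawer [ 577. -348.   10.]
tub [783. -14.   0.]
tubrim [814. -12.  60.]
[[0.0, -0.962, -0.273, 68.885], [1.0, -0.0, 0.0, -0.214], [-0.0, -0.273, 0.962, -125.411], [0.0, 0.0, 0.0, 1.0]] 59.295975504875145 280.2212716670166 205.8757851631249
```

Call:
drive_tool --commands "0.197 -0.283 0.029 0 0 0.0175 100;0.197 -0.283 0.029 0 0 0.0175 100;0.197 -0.283 0.029 0 0 0.0175 100;0.197 -0.283 0.029 0 0 0.0175 100;0.197 -0.283 0.029 0 0 0.0175 100;0.197 -0.283 0.029 0 0 0.0175 100;0.197 -0.283 0.029 0 0 0.0175 100;0.197 -0.283 0.029 0 0 0.0175 100;0.197 -0.283 0.029 0 0 0.0175 100;0.197 -0.283 0.029 0 0 0.0175 100;0.197 -0.283 0.029 0 0 0.0175 100;0.197 -0.283 0.029 0 0 0.0175 100;0.197 -0.283 0.029 0 0 0.0175 100;0.197 -0.283 0.029 0 0 0.0175 100;0.197 -0.283 0.029 0 0 0.0175 100;0.197 -0.283 0.029 0 0 0.0175 100;0.197 -0.283 0.029 0 0 0.0175 100;0.197 -0.283 0.029 0 0 0.0175 100;0 0 0 0 0 0 100;0 0 0 0 0 0 100"

```text
time_s: 3.17
eef_pos: [480.7, -0.8, 300.1]
ee_rot: [-0.0, -0.002, 1.0, 0.0]
force: [-1.8, 0.0, -0.9]
grip_width: 0.995
grip_force: 0.0
```

```bash
cat > look.py <<'E'
import sys,pickle
from h import *
s=sense(); p=capture("wrist"); n=sys.argv[1]
cv2.imwrite(f"pics/{n}.png",p["pixels"]); pickle.dump((p,s),open(n+".pkl","wb"))
print(np.round(s["eef_pos"],1),s["ee_rot"],s["time_s"],np.round(s["joints"],2))
for k in sys.argv[2:]:
    print(k,[(np.round(b["position"],1).tolist(),round(b["confidence"],2),atz(p,b["position"],25,s).round().tolist()) for b in boxes_of(p,k)])
E
python3 look.py w1 module_s_mid module_m_mid blank_a_mid bay
```

```text
[480.7  -0.8 300.1] [-3.57573750e-04 -1.62822525e-03  9.99998603e-01  1.22181445e-04] 3.1667 [-0.25  0.18  1.53  0.    1.43 -1.82]
module_s_mid [([268.7, 298.0], 0.81, [641.0, -14.0, 25.0])]
module_m_mid [([192.6, 290.3], 0.7, [631.0, -106.0, 25.0]), ([272.6, 358.2], 0.69, [727.0, -10.0, 25.0]), ([186.1, 147.3], 0.63, [460.0, -103.0, 25.0])]
blank_a_mid [([187.3, 148.2], 0.94, [461.0, -101.0, 25.0])]
bay [([495.2, 210.6], 0.81, [530.0, 243.0, 25.0])]
```

View pics/w1.png

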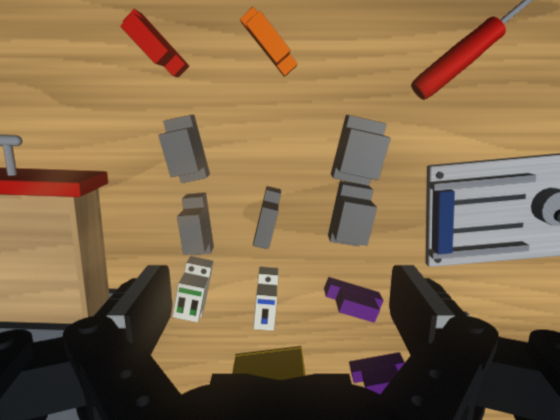

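The wrist view (right = +y, down = +x) shows the blanks at (184,148), (362,148), (353,213), (196,223) and (267,217), module m at (193,290) and module s at (266,297). Purple, red and orange look-alikes surround them. The jig is at the right, with its stop at x=446 px. Next I segment the grey nose tops.

```bash
python3 - <<'E'
from h import *
import pickle
p,s=pickle.load(open("w1.pkl","rb")); im=p["pixels"]
hsv=cv2.cvtColor(im,cv2.COLOR_BGR2HSV)
for c in [(184,148),(362,150),(353,213),(196,223),(267,217)]: print(c,hsv[c[1],c[0]], hsv[c[1]-25,c[0]])
m=((hsv[...,1]<45)&(hsv[...,2]>70)&(hsv[...,2]<175)).astype(np.uint8)
for lo,hi in [(60,90),(90,105),(105,120),(120,140)]:
  pass
for c in [(184,148),(362,150),(353,213),(196,223),(267,217)]:
    v=int(hsv[c[1],c[0],2]); k=((hsv[...,1]<60)&(abs(hsv[...,2].astype(int)-v)<10)).astype(np.uint8)
    n,l,st,ce=cv2.connectedComponentsWithStats(k,connectivity=4); i=l[c[1],c[0]]
    pts=np.argwhere(l==i)[:,::-1].astype(float)
    W=np.array([atz(p,q,50,s)[:2] for q in pts]).astype(np.float32)
    r=cv2.minAreaRect(W); print(c,len(pts),np.round(r[0],1),np.round(r[1],1),round(r[2],1))
crop=im[100:340,130:410]; cv2.imwrite("pics/c1.png",cv2.resize(crop,None,fx=2.4,fy=2.4,interpolation=cv2.INTER_CUBIC))
E
```

```text
(184, 148) [ 20   7 106] [ 17  16 109]
(362, 150) [ 45   4 120] [ 30   4 119]
(353, 213) [ 60   2 111] [ 60   2 114]
(196, 223) [ 17  21 110] [ 16  38 113]
(267, 217) [ 20   7 108] [ 17  16 111]
(184, 148) 1386 [ 465.3 -100.6] [51.3 35.5] 13.0
(362, 150) 1656 [463.9  85.1] [39.8 44.1] 78.7
(353, 213) 1268 [538.3  77.5] [39.5 45.7] 80.2
(196, 223) 841 [550.7 -94.2] [44.5 29.8] 5.1
(267, 217) 580 [543.2 -16.9] [16.6 44.2] 75.2
```

View pics/c1.png

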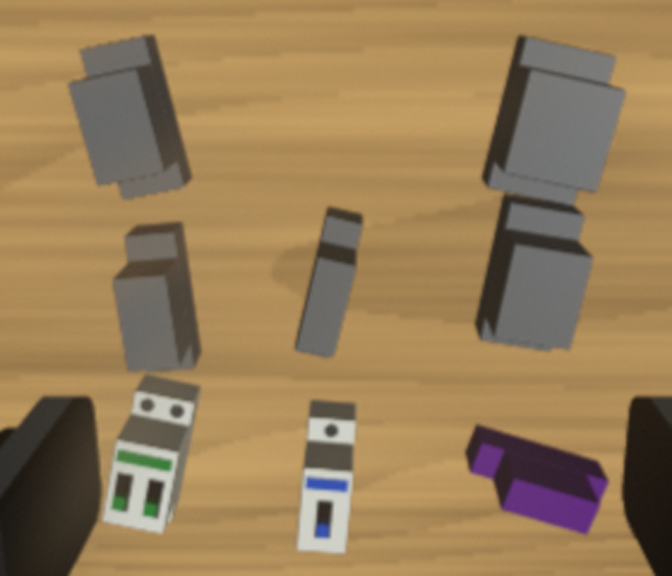

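```bash
python3 - <<'E'
from h import *
import pickle
p,s=pickle.load(open("w1.pkl","rb"))
C=dict(b5=[(70,84),(136,66),(166,173),(98,185)],b2=[(535,68),(624,90),(598,192),(506,166)],b1=[(514,240),(592,255),(571,350),(492,338)],b4=[(115,278),(169,262),(183,365),(125,371)],b3=[(318,256),(355,268),(332,357),(296,348)],m=[(119,445),(179,455),(163,533),(104,520)],s=[(305,468),(354,470),(345,552),(298,550)])
t=capture("top")
for k,c in C.items():
    W=np.array([atz(p,(a/2.4+130,b/2.4+100),50,s)[:2] for a,b in c]); a,b,cc,d=W
    w=(np.linalg.norm(b-a)+np.linalg.norm(cc-d))/2; L=(np.linalg.norm(d-a)+np.linalg.norm(cc-b))/2
    v=(d+cc-a-b); print(k,"c",W.mean(0).round(1),"w",w.round(1),"L",L.round(1),"yaw",round(np.degrees(np.arctan2(v[1],v[0])),1), "in top",proj(t,[*W.mean(0),50]).round(1))
# jig: stop, lips corners
E
python3 - <<'E'
import sys; sys.path.insert(0,'.')
from h import *
t=capture("top")
cv2.imwrite("pics/t1.png",cv2.resize(t["pixels"][170:265,140:340],None,fx=4,fy=4,interpolation=cv2.INTER_CUBIC))
E
```

```text
b5 c [ 462.8 -103.8] w 29.6 L 44.9 yaw 11.8 in top [320.9 253.4]
b2 c [463.   86.1] w 40.3 L 43.3 yaw -11.8 in top [253.2 251.4]
b1 c [537.5  80.5] w 36.0 L 46.0 yaw -8.7 in top [256.2 225.2]
b4 c [549.1 -96.3] w 26.2 L 46.9 yaw 3.1 in top [318.5 222.9]
b3 c [543.2 -16.5] w 17.1 L 44.2 yaw -13.6 in top [290.4 224.2]
m c [ 634.6 -104.8] w 28.6 L 42.2 yaw -13.7 in top [321.8 193.7]
s c [646.1 -17.2] w 23.0 L 44.8 yaw -5.3 in top [291.5 189. ]
```

View pics/t1.png

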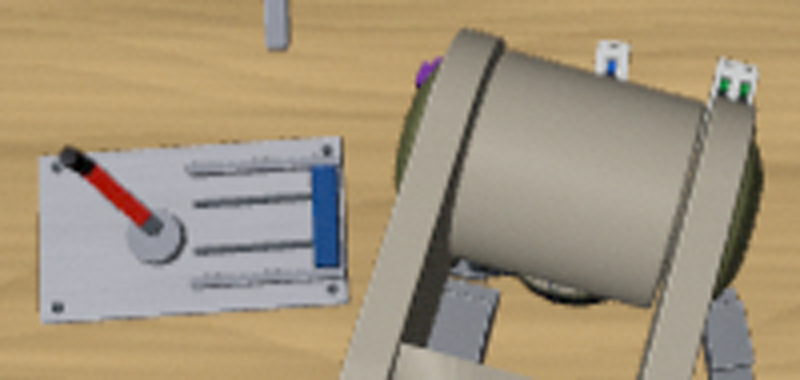

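Blank sizes by eye: b1 ≈36 mm (the right one, at px (353,213)), b2≈42, b5≈30, b4≈24, b3≈18. I'll confirm by feel. First I survey the jig closely from two places.

Call:
drive_tool --commands "0.02 0.3 -0.08 0 0 0 100;0.02 0.3 -0.08 0 0 0 100;0.02 0.3 -0.08 0 0 0 100;0.02 0.3 -0.08 0 0 0 100;0.02 0.3 -0.08 0 0 0 100;0.02 0.3 -0.08 0 0 0 100;0.02 0.3 -0.08 0 0 0 100;0.02 0.3 -0.08 0 0 0 100;0.02 0.3 -0.08 0 0 0 100;0 0 0 0 0 0 100;0 0 0 0 0 0 100"

```text
time_s: 4.43
eef_pos: [497.6, 271.6, 227.9]
ee_rot: [-0.001, -0.004, 1.0, -0.0]
force: [-0.6, -0.3, -0.3]
grip_width: 0.996
grip_force: 0.0
```

```bash
python3 look.py j1 bay channel_end cam_pivot lever_pin cam_disc; python3 -c "
import cv2;i=cv2.imread('pics/j1.png');cv2.imwrite('pics/j1b.png',cv2.resize(i,(800,600),interpolation=cv2.INTER_CUBIC))"
```

```text
[497.6 271.6 227.9] [-5.21939610e-04 -4.18698459e-03  9.99991072e-01 -2.29320146e-04] 4.4333 [ 0.29  0.42  1.4  -0.    1.32 -1.29]
bay [([296.6, 210.3], 0.94, [526.0, 287.0, 25.0])]
channel_end [([293.8, 207.3], 0.79, [523.0, 284.0, 25.0])]
cam_pivot [([295.7, 206.1], 0.71, [522.0, 286.0, 25.0])]
lever_pin [([331.4, 224.1], 0.65, [539.0, 320.0, 25.0]), ([246.8, 353.6], 0.41, [682.0, 238.0, 25.0])]
cam_disc [([333.5, 226.9], 0.62, [542.0, 322.0, 25.0])]
```

View pics/j1b.png

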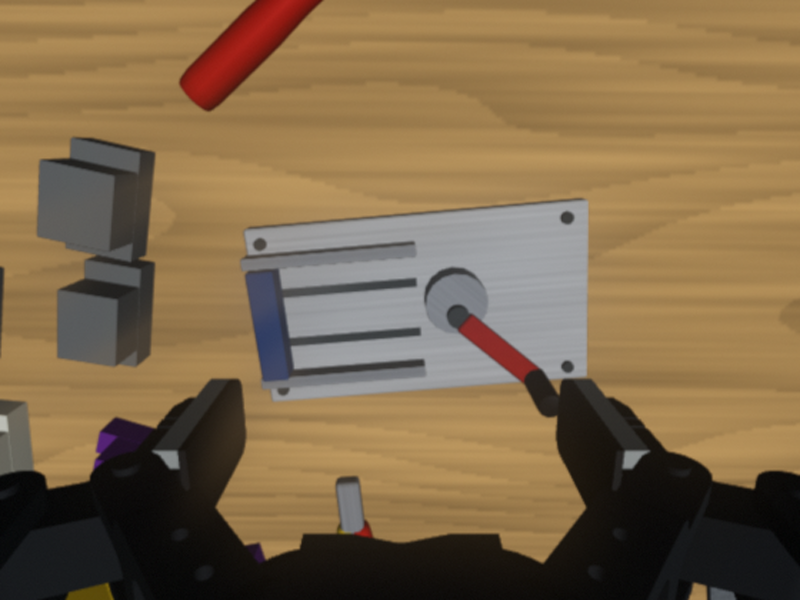

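Call:
drive_tool --commands "-0.1 -0.25 0.1 0 0 0 100;-0.1 -0.25 0.1 0 0 0 100;-0.1 -0.25 0.1 0 0 0 100;-0.1 -0.25 0.1 0 0 0 100;0 0 0 0 0 0 100;0 0 0 0 0 0 100"

```text
time_s: 5.23
eef_pos: [458.5, 169.3, 269.4]
ee_rot: [0.001, -0.002, 1.0, 0.0]
force: [0.3, 0.6, -0.7]
grip_width: 1.002
grip_force: 0.0
```

```bash
python3 look.py j2 bay channel_end cam_pivot lever_pin cam_disc; python3 -c "
import cv2;i=cv2.imread('pics/j2.png');cv2.imwrite('pics/j2b.png',cv2.resize(i[:,160:],(800,840),interpolation=cv2.INTER_CUBIC)[100:700])"
```

```text
[458.5 169.3 269.4] [ 9.79390128e-04 -1.54959450e-03  9.99998306e-01  1.64375098e-04] 5.2333 [ 0.11  0.22  1.57  0.    1.36 -1.46]
bay [([387.8, 231.8], 0.76, [523.0, 284.0, 25.0])]
channel_end [([386.1, 227.8], 0.8, [519.0, 282.0, 25.0])]
cam_pivot [([387.1, 229.9], 0.76, [521.0, 283.0, 25.0])]
lever_pin [([421.7, 248.4], 0.56, [542.0, 322.0, 25.0])]
cam_disc [([423.1, 249.3], 0.97, [543.0, 324.0, 25.0])]
```

View pics/j2b.png

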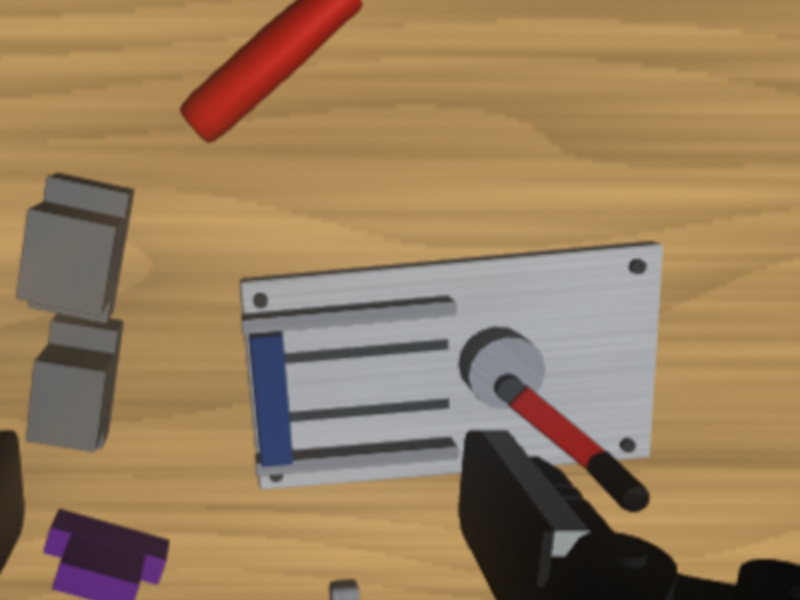

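```bash
python3 - <<'E'
from h import *
import pickle
p,s=pickle.load(open("j1.pkl","rb")); q,t=pickle.load(open("j2.pkl","rb"))
A=lambda u:(u[0]/1.42857,u[1]/1.42857); B=lambda u:(u[0]/2+160,u[1]/2+50)
F=dict(c0=[(246,230),(241,282)],c1=[(587,200),(661,246)],c2=[(587,377),(650,457)],c3=[(273,400),(260,488)],
h0=[(260,244),(260,300)],h1=[(567,217),(637,266)],h2=[(567,367),(627,445)],h3=[(283,390),(276,476)],
stopA=[(277,270),(283,333)],stopB=[(291,376),(292,464)],lipN=[(415,243),(455,297)],lipF=[(424,365),(456,440)],pintop=[(549,402),(633,496)],disc=[(457,297),(501,370)])
for k,(a,b) in F.items():
    X=tri([ray(p,A(a),s),ray(q,B(b),t)]); z={'c':12,'h':12,'s':32,'l':26,'p':68,'d':32}[k[0]]
    print(k,X.round(1),"z",z,atz(p,A(a),z,s)[:2].round(1),atz(q,B(b),z,t)[:2].round(1))
E
```

```text
c0 [483.2 169.6   7.7] z 12 [482.7 170.8] [482.1 169.6]
c1 [461.7 390.5  12.2] z 12 [461.6 390.6] [461.9 390.5]
c2 [584.  403.2  13. ] z 12 [584.8 403.5] [584.2 403.8]
c3 [605.1 181.1  10.9] z 12 [604.5 181.4] [604.6 181. ]
h0 [491.5 179.8  13.8] z 12 [491.9 179.3] [492.  179.8]
h1 [472.1 378.   14.8] z 12 [472.5 378.8] [472.7 379.5]
h2 [575.5 387.7  15.2] z 12 [577.3 388.7] [576.7 389.5]
h3 [594.6 189.9  16.2] z 12 [596.6 188.9] [596.9 190.2]
stopA [507.  191.9  22.6] z 32 [504.6 194.2] [504.2 191.3]
stopB [580.  198.2  27.2] z 32 [576.6 199.5] [578.8 197.6]
lipN [487.6 280.7  23.7] z 26 [487.8 280.5] [486.3 280.2]
lipF [570.  288.2  23.5] z 26 [570.5 287.8] [567.1 287.5]
pintop [569.6 356.8  80.4] z 68 [575.6 360.8] [577.  364.3]
disc [523.9 307.5  28.2] z 32 [521.2 307.5] [524.1 305.7]
```

Two-view results agree with the stated sizes: plate top z≈12, jig yaw ≈ +5.4°, bay ≈ (541,194.6). j1b and j2b show the stop (blue), the lips and the lever at 0 (pin near (550,400) in j1b). Next I fetch module s.

Call:
drive_tool --commands "0.134 -0.1332 -0.12 0 0 -0.1513 100;0.134 -0.1332 -0.12 0 0 -0.1513 100;0.134 -0.1332 -0.12 0 0 -0.1513 100;0.134 -0.1332 -0.12 0 0 -0.1513 100;0.134 -0.1332 -0.12 0 0 -0.1513 100;0.134 -0.1332 -0.12 0 0 -0.1513 100;0.134 -0.1332 -0.12 0 0 -0.1513 100;0.134 -0.1332 -0.12 0 0 -0.1513 100;0.134 -0.1332 -0.12 0 0 -0.1513 100;0.134 -0.1332 -0.12 0 0 -0.1513 100;0.134 -0.1332 -0.12 0 0 -0.1513 100;0.134 -0.1332 -0.12 0 0 -0.1513 100;0.134 -0.1332 -0.12 0 0 -0.1513 100;0.134 -0.1332 -0.12 0 0 -0.1513 100;0 0 0 0 0 0 100;0 0 0 0 0 0 100"

```text
time_s: 6.87
eef_pos: [645.7, -16.0, 99.2]
ee_rot: [-0.001, 0.737, 0.676, -0.001]
force: [-0.6, 0.3, 0.2]
grip_width: 1.001
grip_force: 0.0
```

```bash
python3 look.py s1 module_s_mid
```

```text
[645.7 -16.   99.2] [-9.22261034e-04  7.36812994e-01  6.76095722e-01 -5.80041626e-04] 6.8667 [-0.21  0.71  1.27  0.    1.16 -0.12]
module_s_mid [([283.9, 229.8], 0.77, [648.0, -18.0, 25.0])]
```

View pics/s1.png

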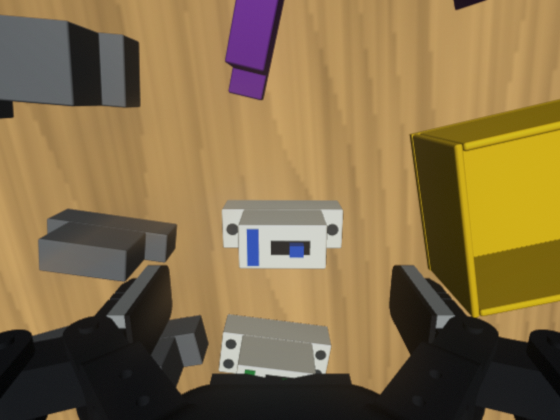

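Wrist picture: module s is centred between the open fingers at (283,240), aligned. The tub at (480,220) stays clear. I descend and grip.

Call:
drive_tool --commands "0 -0.005 -0.143 0 0 0 100;0 -0.005 -0.143 0 0 0 100;0 0 -0.143 0 0 0 100;0 0 -0.143 0 0 0 100;0 0 0 0 0 0 100;0 0 0 0 0 0 40;0 0 0 0 0 0 40;0 0 0 0 0 0 40;0 0 0 0 0 0 40;0 0 0 0 0 0 40;0 0 0 0 0 0 40;0 0 0 0 0 0 40;0 0 0 0 0 0 40" --force 40

```text
time_s: 8.05
eef_pos: [646.6, -17.1, 44.8]
ee_rot: [0.001, 0.737, 0.676, 0.001]
force: [-0.3, 1.3, 6.9]
grip_width: 0.518
grip_force: 42.7
```

Call:
drive_tool --commands "0 0 0.2 0 0 0 40;0 0 0.3 0 0 0 40;0 0 0.3 0 0 0 40;-0.134 0.2825 0 0 0 0.0286 40;-0.134 0.2825 0 0 0 0.0286 40;-0.134 0.2825 0 0 0 0.0286 40;-0.134 0.2825 0 0 0 0.0286 40;-0.134 0.2825 0 0 0 0.0286 40;-0.134 0.2825 0 0 0 0.0286 40;-0.134 0.2825 0 0 0 0.0286 40;-0.134 0.2825 0 0 0 0.0286 40;0 0 0 0 0 0 40;0 0 0 0 0 0 40"

```text
time_s: 9.13
eef_pos: [538.1, 210.0, 123.5]
ee_rot: [0.0, 0.673, 0.74, -0.0]
force: [-0.2, -0.7, -0.8]
grip_width: 0.522
grip_force: 41.9
```

```bash
python3 look.py s2
```

```text
[538.1 210.  123.5] [ 6.15496683e-05  6.72744029e-01  7.39875305e-01 -1.94804768e-05] 9.1333 [ 0.17  0.55  1.49 -0.    1.1   0.07]
```

View pics/s2.png

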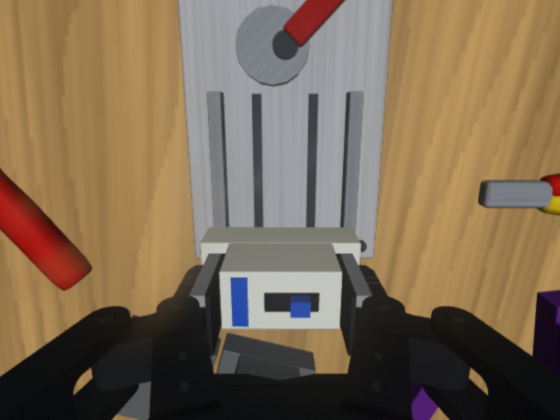

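s2 shows module s held level, centred at column 280. The channel centreline sits at about column 285, so I shift +x by 2.4 mm and lower.

Call:
drive_tool --commands "0.024 0 -0.1 0 0 0 40;0 0 -0.15 0 0 0 40;0 0 -0.15 0 0 0 40;0 0 -0.1 0 0 0 40;0 0 -0.07 0 0 0 40;0 0 -0.05 0 0 0 40;0 0 -0.02 0 0 0 40;0 0 0 0 0 0 40;0 0 0 0 0 0 40"

```text
time_s: 9.93
eef_pos: [541.1, 208.5, 59.0]
ee_rot: [-0.0, 0.674, 0.739, -0.0]
force: [0.1, 0.6, -1.5]
grip_width: 0.52
grip_force: 44.3
```

Call:
drive_tool --commands "0 0 -0.015 0 0 0 40;0 0 -0.01 0 0 0 40;0 0 0 0 0 0 40;0 0 0 0 0 0 40"

```text
time_s: 10.27
eef_pos: [541.2, 208.7, 56.8]
ee_rot: [0.0, 0.674, 0.739, -0.0]
force: [0.8, -0.3, -1.8]
grip_width: 0.517
grip_force: 44.4
```

Call:
drive_tool --commands "0 -0.01 0 0 0 0 40;0 -0.01 0 0 0 0 40;0 0 0 0 0 0 40"

```text
time_s: 10.52
eef_pos: [541.2, 208.0, 57.0]
ee_rot: [-0.001, 0.674, 0.739, 0.001]
force: [0.1, 7.9, -2.2]
grip_width: 0.515
grip_force: 44.2
```

Call:
drive_tool --commands "0 -0.01 0 0 0 0 40;0 -0.01 0 0 0 0 40;0 0 0 0 0 0 40"

```text
time_s: 10.77
eef_pos: [541.2, 207.0, 57.2]
ee_rot: [-0.001, 0.674, 0.739, 0.002]
force: [0.7, 12.9, -1.4]
grip_width: 0.517
grip_force: 44.4
```

Call:
drive_tool --commands "0 0.02 -0.01 0 0 0 40;0 0 -0.01 0 0 0 40;0 0 0 0 0 0 40"

```text
time_s: 11.02
eef_pos: [541.3, 207.3, 55.7]
ee_rot: [-0.0, 0.674, 0.739, 0.001]
force: [-2.6, 3.1, 6.8]
grip_width: 0.519
grip_force: 45.3
```

Call:
drive_tool --commands "0 0 0 0 0 0 75;0 0 0 0 0 0 75;0 0 0 0 0 0 75;0 0 0.05 0 0 0 75;0 0 0.2 0 0 0 80;0 0 0.25 0 0 0 80;0 0 0.1 0 0 0 80;0 0 0 0 0 0 80"

```text
time_s: 11.68
eef_pos: [542.3, 207.0, 117.3]
ee_rot: [0.002, 0.674, 0.739, 0.002]
force: [0.2, -0.2, -0.4]
grip_width: 0.801
grip_force: 0.0
```

```bash
python3 look.py s3; python3 - <<'E'
from h import *
s=sense(); print(s["force"],s["eef_pos"])
t=capture("top"); i=t["pixels"]
w=cv2.imread("pics/s3.png"); a=cv2.resize(i[170:275,140:340],(800,420),interpolation=cv2.INTER_CUBIC)[:, :]
cv2.imwrite("pics/s3c.png",np.hstack([cv2.resize(w,(400,300)),cv2.resize(a,(400,300))]))
E
```

```text
[542.3 207.  117.3] [0.00157261 0.67367483 0.73902377 0.00190369] 11.6833 [ 0.16  0.56  1.49 -0.    1.09  0.07]
[-1.03521711 -0.50570829 -0.37921312] [541.49552535 206.83023525 115.38083601]
```

View pics/s3c.png

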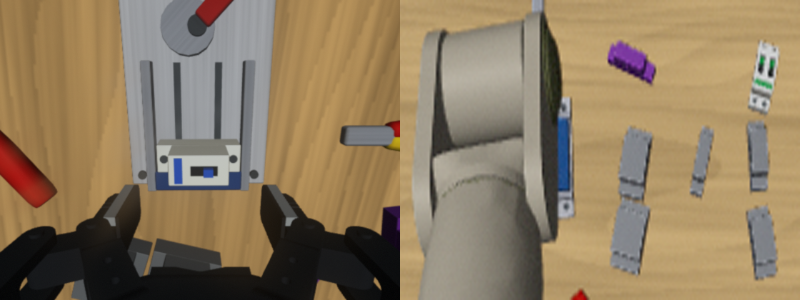

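s3c shows module s upright in the channel against the blue stop at (198,170), with the other pieces unmoved. Next is module m.

Call:
drive_tool --commands "0.1033 -0.3467 0 0 0 -0.0471 100;0.1033 -0.3467 0 0 0 -0.0471 100;0.1033 -0.3467 0 0 0 -0.0471 100;0.1033 -0.3467 0 0 0 -0.0471 100;0.1033 -0.3467 0 0 0 -0.0471 100;0.1033 -0.3467 0 0 0 -0.0471 100;0.1033 -0.3467 0 0 0 -0.0471 100;0.1033 -0.3467 0 0 0 -0.0471 100;0.1033 -0.3467 0 0 0 -0.0471 100;0 0 0 0 0 0 100;0 0 0 0 0 0 100"

```text
time_s: 12.7
eef_pos: [633.5, -106.7, 112.6]
ee_rot: [-0.001, 0.788, 0.616, -0.001]
force: [-0.8, 0.2, -0.1]
grip_width: 0.997
grip_force: 0.0
```

```bash
python3 look.py m1 module_m_mid; python3 - <<'E'
from h import *
import pickle
p,s=pickle.load(open("m1.pkl","rb")); hsv=cv2.cvtColor(p["pixels"],cv2.COLOR_BGR2HSV)
m=((hsv[...,1]<60)&(hsv[...,2]>165)).astype(np.uint8); m[330:]=0
n,l,st,ce=cv2.connectedComponentsWithStats(m)
for i in range(1,n):
    if st[i,4]>150: print(st[i],ce[i].round(),atz(p,ce[i],50,s).round(1), cv2.minAreaRect(np.argwhere(l==i)[:,::-1].astype(np.float32)))
g=((abs(hsv[...,0].astype(int)-60)<20)&(hsv[...,1]>80)&(hsv[...,2]>50)).astype(np.uint8)
n,l,st,ce=cv2.connectedComponentsWithStats(g)
for i in range(1,n):
    if st[i,4]>20: print("g",st[i],atz(p,ce[i],50,s).round(1))
E
```

```text
[ 633.5 -106.7  112.6] [-1.24025104e-03  7.87617995e-01  6.16162146e-01 -7.52411813e-04] 12.7 [-0.35  0.69  1.27  0.    1.18 -0.11]
module_m_mid [([281.0, 221.0], 0.9, [634.0, -108.0, 25.0])]
[ 223  193  115   66 3615] [283. 227.] [ 636. -103.   50.] ((280.5279846191406, 225.65206909179688), (64.02469635009766, 114.03446197509766), 89.02897644042969)
g [247 211  12  45 452] [ 619.3 -102.8   50. ]
g [287 215  14  13 178] [ 642.3 -101.3   50. ]
g [287 241  15  14 182] [ 638.9 -116.3   50. ]
```

Call:
drive_tool --commands "0 -0.01 -0.2 0 0 0 100;0 0 -0.2 0 0 0 100;0 0 -0.17 0 0 0 100;0 0 -0.1 0 0 0 100;0 0 0 0 0 0 100;0 0 0 0 0 0 40;0 0 0 0 0 0 40;0 0 0 0 0 0 40;0 0 0 0 0 0 40;0 0 0 0 0 0 40;0 0 0 0 0 0 40;0 0 0 0 0 0 40;0 0 0 0 0 0 40" --force 40

```text
time_s: 13.88
eef_pos: [634.7, -106.3, 49.1]
ee_rot: [0.001, 0.787, 0.617, 0.001]
force: [0.1, 0.8, 7.1]
grip_width: 0.52
grip_force: 43.0
```

Call:
drive_tool --commands "0 0 0.2 0 0 0 40;0 0 0.3 0 0 0 40;0 0 0.3 0 0 0 40;-0.0966 0.3433 0 0 0 0.0429 40;-0.0966 0.3433 0 0 0 0.0429 40;-0.0966 0.3433 0 0 0 0.0429 40;-0.0966 0.3433 0 0 0 0.0429 40;-0.0966 0.3433 0 0 0 0.0429 40;-0.0966 0.3433 0 0 0 0.0429 40;-0.0966 0.3433 0 0 0 0.0429 40;-0.0966 0.3433 0 0 0 0.0429 40;-0.0966 0.3433 0 0 0 0.0429 40;-0.0966 0.3433 0 0 0 0.0429 40;0 0 0 0 0 0 40;0 0 0 0 0 0 40"

```text
time_s: 15.13
eef_pos: [536.7, 238.5, 127.7]
ee_rot: [-0.0, 0.671, 0.741, -0.0]
force: [-0.1, 0.0, -1.5]
grip_width: 0.513
grip_force: 42.1
```

```bash
python3 look.py m2;  python3 -c "
import cv2;i=cv2.imread('pics/m2.png');cv2.imwrite('pics/m2b.png',cv2.resize(i[0:350,100:460],(617,600),interpolation=cv2.INTER_CUBIC))"
```

```text
[536.7 238.5 127.7] [-4.14966401e-05  6.71137699e-01  7.41332697e-01 -1.37719670e-04] 15.1333 [ 0.22  0.56  1.45 -0.    1.13  0.12]
```

View pics/m2b.png

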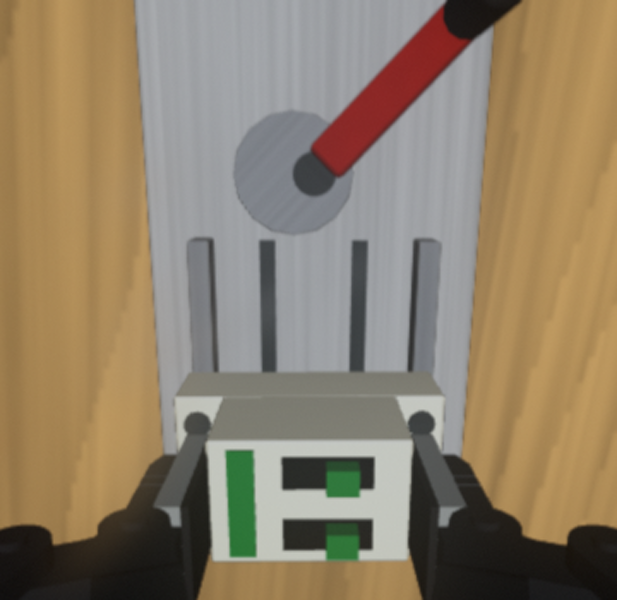

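m2b shows module m held level at centre col 310. The channel centre is at 313, so I shift +1.2 mm in x, lower, then push toward the stop.

Call:
drive_tool --commands "0.012 0 -0.15 0 0 0 40;0 0 -0.15 0 0 0 40;0 0 -0.15 0 0 0 40;0 0 -0.1 0 0 0 40;0 0 -0.07 0 0 0 40;0 0 -0.03 0 0 0 40;0 0 0 0 0 0 40;0 0 0 0 0 0 40"

```text
time_s: 15.85
eef_pos: [539.1, 237.0, 63.4]
ee_rot: [0.0, 0.672, 0.74, 0.0]
force: [-0.1, -0.1, -2.5]
grip_width: 0.516
grip_force: 42.1
```

Call:
drive_tool --commands "0 -0.01 -0.01 0 0 0 40;0 -0.01 0 0 0 0 40;0 0 0 0 0 0 40"

```text
time_s: 16.1
eef_pos: [538.9, 235.0, 62.2]
ee_rot: [0.0, 0.672, 0.74, 0.0]
force: [0.7, 0.7, -1.5]
grip_width: 0.511
grip_force: 42.1
```

Call:
drive_tool --commands "0 -0.01 0 0 0 0 40;0 -0.01 0 0 0 0 40;0 0 0 0 0 0 40"

```text
time_s: 16.35
eef_pos: [538.8, 233.8, 62.2]
ee_rot: [-0.0, 0.672, 0.74, 0.001]
force: [-0.2, 4.9, 0.4]
grip_width: 0.514
grip_force: 42.2
```

Call:
drive_tool --commands "0 -0.01 -0.01 0 0 0 40;0 -0.01 0 0 0 0 40;0 0 0 0 0 0 40"

```text
time_s: 16.6
eef_pos: [538.8, 233.4, 61.8]
ee_rot: [-0.001, 0.673, 0.74, 0.002]
force: [-2.0, 13.7, 3.9]
grip_width: 0.515
grip_force: 42.7
```

Call:
drive_tool --commands "0 0.015 -0.01 0 0 0 40;0 0 0 0 0 0 40"

```text
time_s: 16.77
eef_pos: [538.9, 233.8, 61.1]
ee_rot: [-0.0, 0.672, 0.74, 0.001]
force: [-3.2, 7.0, 8.1]
grip_width: 0.516
grip_force: 43.2
```

Call:
drive_tool --commands "0 0 0 0 0 0 75;0 0 0 0 0 0 75;0 0 0 0 0 0 75;0 0 0.05 0 0 0 75;0 0 0.2 0 0 0 80;0 0 0.25 0 0 0 80;0 0 0.1 0 0 0 80;0 0 0 0 0 0 80"

```text
time_s: 17.43
eef_pos: [539.9, 232.8, 122.4]
ee_rot: [0.001, 0.672, 0.74, 0.002]
force: [0.6, 0.8, 0.0]
grip_width: 0.797
grip_force: 0.0
```

```bash
python3 look.py m3
```

```text
[539.9 232.8 122.4] [0.00148596 0.67220821 0.74035807 0.00196262] 17.4333 [ 0.21  0.57  1.46 -0.    1.11  0.11]
```

Call:
drive_tool --commands "-0.002 -0.127 0 0 0 0.1403 100;-0.002 -0.127 0 0 0 0.1403 100;-0.002 -0.127 0 0 0 0.1403 100;-0.002 -0.127 0 0 0 0.1403 100;-0.002 -0.127 0 0 0 0.1403 100;-0.002 -0.127 0 0 0 0.1403 100;-0.002 -0.127 0 0 0 0.1403 100;-0.002 -0.127 0 0 0 0.1403 100;-0.002 -0.127 0 0 0 0.1403 100;-0.002 -0.127 0 0 0 0.1403 100;-0.002 -0.127 0 0 0 0.1403 100;-0.002 -0.127 0 0 0 0.1403 100;0 0 0 0 0 0 100;0 0 0 0 0 0 100"

```text
time_s: 18.65
eef_pos: [535.8, 80.1, 118.7]
ee_rot: [-0.001, 0.078, 0.997, 0.0]
force: [0.1, -0.2, -0.2]
grip_width: 1.004
grip_force: 0.0
```

```bash
cat > seg.py <<'E'
import sys,pickle
from h import *
# grey top faces near image spot(s): rect of the nose top at z=50 seen from the wrist
s=sense(); p=capture("wrist"); n=sys.argv[1]; im=p["pixels"]; cv2.imwrite(f"pics/{n}.png",im)
print(np.round(s["eef_pos"],1),np.round(s["ee_rot"],3),round(s["time_s"],2))
print([(np.round(b["position"]).tolist(),round(b["confidence"],2),atz(p,b["position"],25,s)[:2].round().tolist()) for b in boxes_of(p,"blank_a_mid")])
zt=float(sys.argv[2]) if len(sys.argv)>2 else 50
hsv=cv2.cvtColor(im,cv2.COLOR_BGR2HSV)
k=((hsv[...,1]<50)&(hsv[...,2]>95)&(hsv[...,2]<150)).astype(np.uint8); k=cv2.morphologyEx(k,cv2.MORPH_OPEN,np.ones((5,5)))
q,l,st,ce=cv2.connectedComponentsWithStats(k,connectivity=4)
for i in range(1,q):
    if st[i,4]<300 or st[i,1]>300: continue
    W=np.array([atz(p,c[::-1],zt,s)[:2] for c in np.argwhere(l==i)]).astype(np.float32); r=cv2.minAreaRect(W)
    print("px",ce[i].round(),st[i].tolist(),"rect",np.round(r[0],1),np.round(r[1],1),round(r[2],1))
E
python3 seg.py b1a
```

```text
[535.8  80.1 118.7] [-0.001  0.078  0.997  0.   ] 18.65
[([10.0, 171.0], 0.95, [482.0, -76.0]), ([504.0, 195.0], 0.5, [544.0, 217.0])]
px [268.  93.] [227, 30, 85, 128, 9808] rect [464.2  84.8] [41.2 60.4] 78.0
px [493. 123.] [423, 101, 137, 46, 1840] rect [496.1 195.8] [ 7.8 69.8] 5.4
px [282. 174.] [253, 164, 58, 20, 1096] rect [504.4  85.6] [30.5 10.3] 81.0
px [133. 206.] [120, 196, 28, 20, 511] rect [509.4   2.7] [14.9 10.6] 77.9
px [281. 232.] [250, 196, 65, 74, 4664] rect [537.9  80.3] [35.5 43.2] 81.0
px [  8. 236.] [0, 227, 19, 20, 304] rect [515.3 -72. ] [ 9.9 12.3] 5.1
px [114. 260.] [100, 230, 31, 70, 1760] rect [542.6 -16.9] [16.8 44.1] 74.7
px [469. 262.] [442, 253, 59, 19, 402] rect [572.  184.6] [ 6.4 32.9] 1.8
px [  6. 314.] [0, 289, 19, 42, 487] rect [561.1 -87.3] [10.6 28.3] 69.4
```

Call:
drive_tool --commands "0.02 0 -0.2 0 0 0 100;0 0 -0.25 0 0 0 100;0 0 -0.2 0 0 0 100;0 0 -0.15 0 0 0 100;0 0 0 0 0 0 100;0 0 0 0 0 0 20;0 0 0 0 0 0 20;0 0 0 0 0 0 20;0 0 0 0 0 0 20;0 0 0 0 0 0 20;0 0 0 0 0 0 20;0 0 0 0 0 0 20;0 0 0 0 0 0 20" --force 30

```text
time_s: 19.83
eef_pos: [538.8, 80.3, 40.8]
ee_rot: [0.001, 0.076, 0.997, 0.0]
force: [-0.5, 0.6, 6.3]
grip_width: 0.417
grip_force: 30.3
```

Feel: 0.417 opening ≈ 36 mm, so b1 is the right blank. I regrip it across its nose.

Call:
drive_tool --commands "0 0 0 0 0 0 70;0 0 0 0 0 0 70;0 0 0.2 0 0 0 80;0 0 0.3 0 0 0 100;0 0 0.1 0 0 -0.154 100;0 0 0 0 0 -0.154 100;0 0 0 0 0 -0.154 100;0 0 0 0 0 -0.154 100;0 0 0 0 0 -0.154 100;0 0 0 0 0 -0.154 100;0 0 0 0 0 -0.154 100;0 0 0 0 0 -0.154 100;0 0 0 0 0 -0.154 100;0 0 0 0 0 -0.154 100;0 0 0 0 0 -0.154 100;0 0 0 0 0 -0.154 100;0 0 0 0 0 -0.154 100;0 0 0 0 0 0 100;0 0 0 0 0 0 100"

```text
time_s: 21.42
eef_pos: [538.2, 80.2, 99.7]
ee_rot: [-0.0, 0.758, 0.652, -0.0]
force: [0.5, 0.1, -0.2]
grip_width: 1.004
grip_force: 0.0
```

```bash
python3 seg.py b1b
```

```text
[538.2  80.2  99.7] [-0.     0.758  0.652 -0.   ] 21.42
[]
px [174.  35.] [156, 0, 36, 73, 1099] rect [507.1 182.4] [ 6.9 30.6] 5.4
px [343.  14.] [334, 0, 18, 30, 429] rect [580.7 180.1] [ 6.4 11.9] 1.9
px [279. 236.] [220, 194, 121, 81, 7412] rect [538.7  84. ] [42.3 59.5] 80.4
px [202. 236.] [192, 204, 21, 66, 1290] rect [499.8  88.8] [35.5 10. ] 78.5
px [132. 247.] [90, 214, 89, 78, 5370] rect [464.   85.2] [41.3 43.6] 78.2
```

Call:
drive_tool --commands "0 0 0 0 0 0 70;0 0 0 0 0 0 70;0 0 0 0 0 0 70;0.005 0 -0.2 0 0 0 70;0 0 -0.2 0 0 0 70;0 0 -0.12 0 0 0 70;0 0 0 0 0 0 70;0 0 0 0 0 0 40;0 0 0 0 0 0 40;0 0 0 0 0 0 40;0 0 0 0 0 0 40;0 0 0 0 0 0 40;0 0 0 0 0 0 40" --force 40

```text
time_s: 22.6
eef_pos: [539.1, 80.2, 48.4]
ee_rot: [0.0, 0.759, 0.651, 0.0]
force: [-1.0, -0.4, 4.7]
grip_width: 0.515
grip_force: 42.5
```

Call:
drive_tool --commands "0 0 0.2 0 0 0 40;0 0 0.3 0 0 0 40;0 0 0.3 0 0 0 40;-0.006 0.3135 0 0 0 0.053 40;-0.006 0.3135 0 0 0 0.053 40;-0.006 0.3135 0 0 0 0.053 40;-0.006 0.3135 0 0 0 0.053 40;-0.006 0.3135 0 0 0 0.053 40;-0.006 0.3135 0 0 0 0.053 40;0 0 0 0 0 0 40;0 0 0 0 0 0 40"

```text
time_s: 23.52
eef_pos: [534.7, 269.6, 127.4]
ee_rot: [-0.0, 0.671, 0.741, -0.0]
force: [-0.2, -0.5, -1.5]
grip_width: 0.52
grip_force: 41.9
```

```bash
python3 look.py b2; python3 -c "
import cv2,numpy as np;i=cv2.imread('pics/b2.png');j=cv2.imread('pics/m3.png');cv2.imwrite('pics/b2b.png',np.hstack([cv2.resize(i[0:350,130:430],(450,525)),cv2.resize(j[120:350,180:380],(350,403))[:525] if 0 else cv2.copyMakeBorder(cv2.resize(j[120:350,180:380],(350,403)),0,122,0,0,0)]))"
```

```text
[534.7 269.6 127.4] [-8.89168058e-05  6.71413911e-01  7.41082521e-01 -2.22418588e-04] 23.5167 [ 0.27  0.59  1.42 -0.    1.14  0.17]
```

View pics/b2b.png

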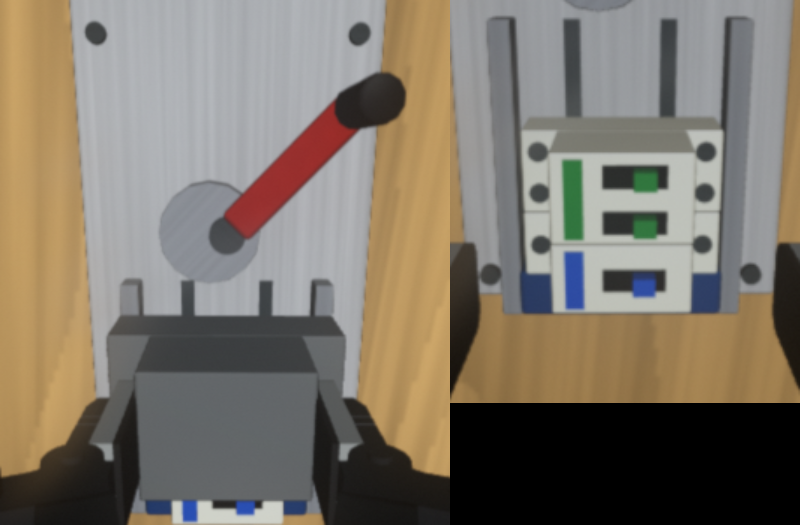

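b2b left shows the blank held level and centred (226) on the channel. The right half shows m and s standing side by side, fully down. Lowering now.

Call:
drive_tool --commands "0 0 -0.15 0 0 0 40;0 0 -0.15 0 0 0 40;0 0 -0.1 0 0 0 40;0 0 -0.08 0 0 0 40;0 0 -0.06 0 0 0 40;0 0 -0.03 0 0 0 40;0 0 0 0 0 0 40"

```text
time_s: 24.15
eef_pos: [535.1, 268.1, 70.4]
ee_rot: [-0.0, 0.672, 0.74, -0.0]
force: [-0.9, -0.1, -1.3]
grip_width: 0.518
grip_force: 41.9
```

Call:
drive_tool --commands "0 0 -0.04 0 0 0 40;0 0 -0.03 0 0 0 40;0 0 0 0 0 0 40;0 0 0 0 0 0 40"

```text
time_s: 24.48
eef_pos: [535.2, 268.3, 63.8]
ee_rot: [-0.0, 0.672, 0.74, -0.0]
force: [0.2, 0.6, -0.7]
grip_width: 0.511
grip_force: 41.9
```

Call:
drive_tool --commands "0 0 -0.02 0 0 0 40;0 0 -0.01 0 0 0 40;0 -0.01 0 0 0 0 40;0 0 0 0 0 0 40"

```text
time_s: 24.82
eef_pos: [535.2, 267.2, 60.8]
ee_rot: [-0.0, 0.672, 0.74, -0.0]
force: [-0.2, -0.2, -0.9]
grip_width: 0.513
grip_force: 41.9
```

Call:
drive_tool --commands "0 -0.01 -0.01 0 0 0 40;0 -0.01 0 0 0 0 40;0 0 0 0 0 0 40"

```text
time_s: 25.07
eef_pos: [535.4, 266.0, 60.5]
ee_rot: [-0.0, 0.672, 0.74, 0.001]
force: [-1.0, 4.4, 3.1]
grip_width: 0.513
grip_force: 42.4
```

Call:
drive_tool --commands "0 -0.015 0 0 0 0 40;0 0 0 0 0 0 40;0 0.015 -0.01 0 0 0 40;0 0 0 0 0 0 40"

```text
time_s: 25.4
eef_pos: [535.5, 266.1, 60.4]
ee_rot: [0.0, 0.672, 0.74, 0.001]
force: [-3.4, 2.9, 11.6]
grip_width: 0.517
grip_force: 43.4
```

Call:
drive_tool --commands "0 0 0 0 0 0 75;0 0 0 0 0 0 75;0 0 0 0 0 0 75;0 0 0.05 0 0 0 75;0 0 0.2 0 0 0 80;0 0 0.25 0 0 0 80;0 0 0.1 0 0 0 80;0 0 0 0 0 0 80"

```text
time_s: 26.07
eef_pos: [536.3, 265.6, 121.3]
ee_rot: [0.001, 0.672, 0.74, 0.002]
force: [-0.1, -0.2, 0.7]
grip_width: 0.803
grip_force: 0.0
```

```bash
python3 seg.py b3 62; python3 look.py b3x lever_pin module_m_mid
```

```text
[536.3 265.6 121.3] [0.001 0.672 0.74  0.002] 26.07
[]
px [260. 150.] [231, 113, 69, 71, 2990] rect [524.1 309.7] [32.5 35.7] 29.9
px [213. 260.] [203, 185, 20, 157, 1981] rect [502.5 243.7] [ 7.1 92.5] 5.4
px [342. 261.] [333, 185, 19, 157, 1864] rect [571.8 250.3] [ 6.6 92.7] 5.5
px [228. 215.] [221, 190, 18, 56, 760] rect [509.3 273. ] [ 8.7 30.6] 3.0
px [327. 217.] [319, 191, 16, 55, 719] rect [560.2 277.6] [ 7.8 30.1] 7.8
px [278. 234.] [237, 203, 83, 63, 5106] rect [536.  266.2] [43.8 35.1] 5.4
px [499. 271.] [469, 260, 61, 23, 1355] rect [658.7 256.5] [33.4 13.2] 5.4
[534.9 265.2 118.1] [-1.70810466e-04  6.72341795e-01  7.40240782e-01 -2.56690716e-04] 26.1667 [0.26 0.59 1.43 0.   1.12 0.17]
lever_pin [([300.9, 123.2], 0.78, [542.0, 323.0, 25.0]), ([282.7, 324.9], 0.47, [544.0, 189.0, 25.0])]
module_m_mid [([281.0, 286.6], 0.83, [540.0, 217.0, 25.0])]
```

The right blank stands in the row (top rect 44×35 at z=62). Now the cam: pin estimated at (571,357.5). I straddle it loosely.

Call:
drive_tool --commands "0.09 0.2305 0 0 0 -0.1305 50;0.09 0.2305 0 0 0 -0.1305 50;0.09 0.2305 0 0 0 -0.1305 50;0.09 0.2305 0 0 0 -0.1305 50;0 0 0 0 0 0 50;0 0 0 0 0 0 50;0 0 0 0 0 0 50"

```text
time_s: 26.9
eef_pos: [570.8, 356.9, 117.8]
ee_rot: [-0.0, 0.809, 0.588, -0.001]
force: [0.1, -0.2, 0.9]
grip_width: 0.497
grip_force: 0.0
```

```bash
python3 look.py p1 lever_pin; python3 -c "
import cv2;i=cv2.imread('pics/p1.png');cv2.imwrite('pics/p1b.png',i[60:420,80:480])"
```

```text
[570.8 356.9 117.8] [-1.16246305e-04  8.08527792e-01  5.88457251e-01 -9.27371838e-04] 26.9 [ 0.39  0.75  1.15 -0.    1.24  0.7 ]
lever_pin [([257.0, 278.3], 0.91, [544.0, 322.0, 25.0])]
```

View pics/p1b.png

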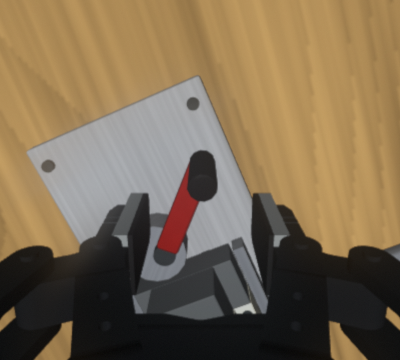

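```bash
python3 - <<'E'
from h import *
import pickle
p,s=pickle.load(open("p1.pkl","rb"))
print(atz(p,(282,247),80,s),atz(p,(282,225),46,s)); print(proj(p,[571,357,80],s),proj(p,[531,308,44],s), proj(p,[572,358,46],s))
E
```

```text
[572.52420908 358.88980862  80.        ] [572.44013187 358.28998334  46.        ]
[280.16880564 251.4289012 ] [242.8221246 317.4049246] [281.414658 225.690355]
```

p1b shows the pin top at (202,187) amid the fingers, which matches (572,358.5). I go down around it.

Call:
drive_tool --commands "0.015 0.015 -0.15 0 0 0 50;0 0 -0.15 0 0 0 50;0 0 -0.15 0 0 0 50;0 0 -0.04 0 0 0 50;0 0 0 0 0 0 26;0 0 0 0 0 0 26;0 0 0 0 0 0 26;0 0 0 0 0 0 26;0 0 0 0 0 0 26" --force 20

```text
time_s: 27.75
eef_pos: [573.0, 359.1, 70.5]
ee_rot: [0.0, 0.809, 0.588, 0.001]
force: [-0.7, -0.4, -1.4]
grip_width: 0.26
grip_force: 0.0
```

Call:
drive_tool --commands "-0.036 0.024 0 0 0 0.05 26;-0.036 0.024 0 0 0 0.05 26;-0.036 0.024 0 0 0 0.05 26;-0.04 0.017 0 0 0 0.05 26;-0.04 0.017 0 0 0 0.05 26;-0.04 0.017 0 0 0 0.05 26;0 0 0 0 0 0 26;0 0 0 0 0 0 26"

```text
time_s: 28.42
eef_pos: [549.9, 371.4, 70.2]
ee_rot: [0.0, 0.735, 0.679, 0.0]
force: [-0.3, 0.6, 0.3]
grip_width: 0.258
grip_force: 0.0
```

Call:
drive_tool --commands "-0.02 0.005 0 0 0 0 26;-0.02 0.005 0 0 0 0 26;-0.02 0.004 0 0 0 0 26"

```text
time_s: 28.67
eef_pos: [544.2, 372.9, 70.1]
ee_rot: [0.0, 0.734, 0.679, 0.001]
force: [3.2, 1.6, 0.2]
grip_width: 0.263
grip_force: 1.3
```

Call:
drive_tool --commands "-0.02 0.003 0 0 0 0 26;-0.02 0.002 0 0 0 0 26"

```text
time_s: 28.83
eef_pos: [539.8, 373.3, 69.9]
ee_rot: [0.0, 0.734, 0.679, 0.0]
force: [2.0, 2.2, 0.7]
grip_width: 0.259
grip_force: 1.2
```

Call:
drive_tool --commands "-0.02 0.002 0 0 0 0 26;0 0 0 0 0 0 26"

```text
time_s: 29.0
eef_pos: [537.4, 373.5, 69.8]
ee_rot: [-0.0, 0.734, 0.679, -0.0]
force: [0.9, 0.7, 0.3]
grip_width: 0.263
grip_force: 0.3
```

Call:
drive_tool --commands "-0.015 0.001 0 0 0 0 26;-0.015 0 0 0 0 0 26"

```text
time_s: 29.17
eef_pos: [534.8, 373.5, 69.8]
ee_rot: [0.0, 0.734, 0.679, 0.0]
force: [1.9, 1.0, 0.2]
grip_width: 0.26
grip_force: 1.2
```

Call:
drive_tool --commands "-0.015 0 0 0 0 0 26;-0.01 0 0 0 0 0 26"

```text
time_s: 29.33
eef_pos: [532.4, 373.6, 69.8]
ee_rot: [0.0, 0.734, 0.679, 0.0]
force: [3.7, 3.8, -1.8]
grip_width: 0.26
grip_force: 2.2
```

Call:
drive_tool --commands "-0.01 0 0 0 0 0 26;-0.01 0 0 0 0 0 26"

```text
time_s: 29.5
eef_pos: [531.1, 373.9, 69.8]
ee_rot: [0.0, 0.734, 0.679, 0.001]
force: [8.5, 6.3, -3.3]
grip_width: 0.259
grip_force: 4.1
```

Call:
drive_tool --commands "0.02 0 0 0 0 0 26;0 0 0 0 0 0 26"

```text
time_s: 29.67
eef_pos: [532.3, 373.3, 69.6]
ee_rot: [-0.0, 0.734, 0.679, -0.0]
force: [1.6, 1.8, -0.5]
grip_width: 0.26
grip_force: 1.0
```

Call:
drive_tool --commands "0.03 0 0 0 0 0 26;0 0 0 0 0 0 26;0 0 0 0 0 0 26"

```text
time_s: 29.92
eef_pos: [535.2, 373.3, 69.5]
ee_rot: [-0.0, 0.734, 0.679, -0.001]
force: [0.1, 0.3, -0.6]
grip_width: 0.259
grip_force: 0.0
```

Call:
drive_tool --commands "-0.01 0 0 0 0 0 26;0 0 0 0 0 0 26;0 0 0 0 0 0 26"

```text
time_s: 30.17
eef_pos: [534.2, 373.5, 69.8]
ee_rot: [-0.0, 0.734, 0.679, -0.0]
force: [-0.6, 0.9, -0.4]
grip_width: 0.258
grip_force: 0.0
```

Call:
drive_tool --commands "-0.01 0 0 0 0 0 26;0 0 0 0 0 0 26;0 0 0 0 0 0 26"

```text
time_s: 30.42
eef_pos: [533.3, 373.6, 69.8]
ee_rot: [0.0, 0.734, 0.679, -0.0]
force: [0.5, 0.5, 0.3]
grip_width: 0.256
grip_force: 0.0
```

Call:
drive_tool --commands "-0.005 0 0 0 0 0 26;0 0 0 0 0 0 26;0 0 0 0 0 0 26"

```text
time_s: 30.67
eef_pos: [532.9, 373.5, 69.8]
ee_rot: [-0.0, 0.734, 0.679, -0.0]
force: [-0.0, -0.2, -0.3]
grip_width: 0.259
grip_force: 0.0
```

Call:
drive_tool --commands "0.03 0 0 0 0 0 26;0.025 0 0 0 0 0 26;0 0 0 0 0 0 26"

```text
time_s: 30.92
eef_pos: [539.0, 373.4, 69.8]
ee_rot: [0.0, 0.734, 0.679, 0.0]
force: [0.9, -0.1, 0.3]
grip_width: 0.263
grip_force: 0.0
```

Call:
drive_tool --commands "0.005 0 0 0 0 0 26;0 0 0 0 0 0 26"

```text
time_s: 31.08
eef_pos: [539.0, 373.5, 69.7]
ee_rot: [-0.0, 0.734, 0.679, -0.0]
force: [-0.2, 0.3, -0.2]
grip_width: 0.257
grip_force: 0.0
```

Call:
drive_tool --commands "0.005 0 0 0 0 0 26;0 0 0 0 0 0 26"

```text
time_s: 31.25
eef_pos: [539.4, 373.5, 69.8]
ee_rot: [0.0, 0.734, 0.679, 0.0]
force: [-0.7, -0.3, 0.5]
grip_width: 0.258
grip_force: 0.0
```

Call:
drive_tool --commands "0.005 0 0 0 0 0 26;0 0 0 0 0 0 26"

```text
time_s: 31.42
eef_pos: [539.9, 373.5, 69.8]
ee_rot: [-0.0, 0.734, 0.679, -0.0]
force: [-0.2, 0.4, 0.6]
grip_width: 0.26
grip_force: 0.1
```

Call:
drive_tool --commands "0.005 0 0 0 0 0 26;0 0 0 0 0 0 26"

```text
time_s: 31.58
eef_pos: [540.2, 373.6, 69.7]
ee_rot: [-0.0, 0.734, 0.679, -0.0]
force: [-0.5, 0.0, 0.4]
grip_width: 0.255
grip_force: 0.6
```

Call:
drive_tool --commands "0.005 0 0 0 0 0 26;0 0 0 0 0 0 26"

```text
time_s: 31.75
eef_pos: [540.8, 373.6, 69.8]
ee_rot: [-0.0, 0.734, 0.679, -0.0]
force: [-2.4, -0.5, 1.6]
grip_width: 0.255
grip_force: 0.9
```

Call:
drive_tool --commands "-0.03 0 0 0 0 0 26;-0.035 0 0 0 0 0 26;-0.01 0 0 0 0 0 26;0 0 0 0 0 0 26"

```text
time_s: 32.08
eef_pos: [533.2, 373.6, 69.8]
ee_rot: [0.0, 0.734, 0.679, 0.0]
force: [-0.5, 0.7, 0.2]
grip_width: 0.261
grip_force: 0.0
```

Call:
drive_tool --commands "-0.005 0 0 0 0 0 26;0 0 0 0 0 0 26"

```text
time_s: 32.25
eef_pos: [533.1, 373.5, 69.9]
ee_rot: [0.0, 0.734, 0.679, 0.0]
force: [1.5, -0.4, -0.7]
grip_width: 0.264
grip_force: 0.6
```

Call:
drive_tool --commands "-0.005 0 0 0 0 0 26;0 0 0 0 0 0 26"

```text
time_s: 32.42
eef_pos: [532.8, 373.6, 69.9]
ee_rot: [0.0, 0.734, 0.679, 0.001]
force: [3.3, 1.3, 0.6]
grip_width: 0.261
grip_force: 1.4
```

Call:
drive_tool --commands "-0.003 0 0 0 0 0 26;0 0 0 0 0 0 26"

```text
time_s: 32.58
eef_pos: [532.4, 373.6, 69.9]
ee_rot: [0.0, 0.734, 0.679, 0.001]
force: [4.7, 1.0, -0.7]
grip_width: 0.26
grip_force: 1.9
```

The push now reads 4.7 N, firm and within 4–6 N. I let go of the pin.

Call:
drive_tool --commands "0.02 0 0 0 0 0 26;0.02 0 0 0 0 0 26;0 0 0 0 0 0 50;0 0 0 0 0 0 50;0 0 0.1 0 0 0 50;0 0 0.2 0 0 0 50;0 0 0.2 0 0 0 50;0 0 0.2 0 0 0 60"

```text
time_s: 33.25
eef_pos: [535.9, 373.5, 141.4]
ee_rot: [-0.0, 0.734, 0.679, 0.0]
force: [0.6, 0.0, 0.0]
grip_width: 0.594
grip_force: 0.0
```

```bash
python3 - <<'E'
from h import *
import pickle
p,s=pickle.load(open("w1.pkl","rb")); im=p["pixels"]
hsv=cv2.cvtColor(im,cv2.COLOR_BGR2HSV)
for z in (10,55): print(z,"front",atz(p,(50,195),z,s).round(),atz(p,(105,190),z,s).round(),"wall in",atz(p,(75,200),z,s).round(),"out",atz(p,(103,200),z,s).round(), "cab",atz(p,(50,324),z,s).round())
t=capture("top"); h=cv2.cvtColor(t["pixels"],cv2.COLOR_BGR2HSV)
m=((h[...,0]<8)|(h[...,0]>172))&(h[...,1]>150)&(h[...,2]>80); m[:,:345]=0;m[:,460:]=0;m[:230]=0
pts=np.argwhere(m); print(pts.min(0),pts.max(0))
for c in (360,400,440): r=pts[pts[:,1]==c][:,0]; print(c,r.min(),r.max(),[atz(t,(c,r.min()),z).round().tolist() for z in(50,60)])
for r in (205,220,235): print(r,t["pixels"][r,350:460:3,:].mean(1).astype(int).tolist())
for c in (385,420): print(c,t["pixels"][185:215,c].mean(1).astype(int).tolist())
E
```

```text
10 front [ 517. -268.   10.] [ 511. -203.   10.] wall in [ 523. -240.   10.] out [ 523. -207.   10.] cab [ 688. -296.   10.]
55 front [ 506. -239.   55.] [ 500. -181.   55.] wall in [ 511. -214.   55.] out [ 511. -185.   55.] cab [ 658. -264.   55.]
[240 353] [251 452]
360 240 245 [[504.0, -213.0, 50.0], [502.0, -211.0, 60.0]]
400 242 247 [[501.0, -325.0, 50.0], [500.0, -322.0, 60.0]]
440 245 250 [[496.0, -437.0, 50.0], [494.0, -433.0, 60.0]]
205 [156, 156, 154, 103, 154, 163, 165, 164, 167, 165, 166, 166, 167, 165, 167, 169, 168, 168, 168, 171, 170, 171, 170, 171, 171, 169, 167, 167, 166, 160, 104, 99, 149, 146, 146, 144, 147]
220 [145, 147, 143, 100, 153, 149, 150, 150, 149, 150, 150, 151, 152, 152, 151, 150, 151, 151, 153, 150, 152, 152, 152, 152, 155, 156, 156, 155, 156, 153, 106, 97, 153, 152, 155, 152, 153]
235 [156, 155, 143, 100, 156, 158, 157, 158, 158, 159, 159, 158, 159, 159, 159, 160, 159, 158, 159, 159, 158, 159, 161, 162, 162, 162, 161, 163, 161, 161, 105, 94, 153, 145, 145, 143, 143]
385 [120, 122, 119, 122, 121, 79, 130, 159, 161, 158, 162, 167, 160, 156, 158, 156, 155, 156, 164, 168, 165, 163, 163, 163, 165, 162, 160, 160, 157, 159]
420 [120, 118, 121, 121, 122, 119, 121, 81, 122, 146, 148, 148, 153, 161, 160, 162, 163, 164, 160, 163, 171, 171, 167, 164, 162, 167, 165, 156, 153, 152]
```

Call:
drive_tool --commands "-0.06 -0.2404 -0.01 0 0 0.1533 100;-0.06 -0.2404 -0.01 0 0 0.1533 100;-0.06 -0.2404 -0.01 0 0 0.1533 100;-0.06 -0.2404 -0.01 0 0 0.1533 100;-0.06 -0.2404 -0.01 0 0 0.1533 100;-0.06 -0.2404 -0.01 0 0 0.1533 100;-0.06 -0.2404 -0.01 0 0 0.1533 100;-0.06 -0.2404 -0.01 0 0 0.1533 100;-0.06 -0.2404 -0.01 0 0 0.1533 100;-0.06 -0.2404 -0.01 0 0 0.1533 100;-0.06 -0.2404 -0.01 0 0 0.1533 100;-0.06 -0.2404 -0.01 0 0 0.1533 100;0 0 0 0 0 0 100;0 0 0 0 0 0 100"

```text
time_s: 34.47
eef_pos: [464.2, 84.4, 128.5]
ee_rot: [0.0, 0.103, 0.995, 0.0]
force: [-0.5, -0.0, 0.5]
grip_width: 1.003
grip_force: 0.0
```

```bash
python3 seg.py d1
```

```text
[464.2  84.4 128.5] [0.    0.103 0.995 0.   ] 34.47
[([25.0, 264.0], 0.65, [465.0, -92.0]), ([463.0, 205.0], 0.57, [484.0, 201.0])]
px [281. 166.] [249, 158, 65, 18, 1162] rect [431.1  91.7] [35.8  9.6] 78.1
px [281. 222.] [246, 187, 72, 71, 4988] rect [463.6  85. ] [41.  42.9] 78.1
px [490. 221.] [420, 197, 140, 49, 1540] rect [487.7 203. ] [ 6.8 81.6] 5.5
px [ 38. 298.] [20, 286, 34, 24, 393] rect [480.2 -74.4] [ 8.9 25.2] 15.2
```

Call:
drive_tool --commands "0 0.005 -0.25 0 0 0 100;0 0 -0.25 0 0 0 100;0 0 -0.2 0 0 0 100;0 0 -0.1 0 0 0 100;0 0 0 0 0 0 100;0 0 0 0 0 0 20;0 0 0 0 0 0 20;0 0 0 0 0 0 20;0 0 0 0 0 0 20;0 0 0 0 0 0 20;0 0 0 0 0 0 20;0 0 0 0 0 0 20" --force 40

```text
time_s: 35.57
eef_pos: [464.7, 85.5, 48.9]
ee_rot: [0.001, 0.102, 0.995, 0.0]
force: [-1.0, 0.5, 5.9]
grip_width: 0.482
grip_force: 40.3
```

Call:
drive_tool --commands "0 0 0.25 0 0 0 20;0 0 0.35 0 0 0 20;0 0 0.35 0 0 0 20;0.063 -0.37 0 0 0 0.0154 20;0.063 -0.37 0 0 0 0.0154 20;0.063 -0.37 0 0 0 0.0154 20;0.063 -0.37 0 0 0 0.0154 20;0.063 -0.37 0 0 0 0.0154 20;0.063 -0.37 0 0 0 0.0154 20;0.063 -0.37 0 0 0 0.0154 20;0.063 -0.37 0 0 0 0.0154 20;0.063 -0.37 0 0 0 0.0154 20;0.063 -0.37 0 0 0 0.0154 20;0.063 -0.37 0 0 0 0.0154 20;0.063 -0.37 0 0 0 0.0154 20;0.063 -0.37 0 0 0 0.0154 20;0 0 0 0 0 0 20;0 0 0 0 0 0 20"

```text
time_s: 37.07
eef_pos: [545.5, -397.0, 142.3]
ee_rot: [-0.0, 0.025, 1.0, 0.0]
force: [0.1, 1.1, -1.3]
grip_width: 0.482
grip_force: 41.6
```

```bash
python3 look.py d2; python3 -c "
import cv2;i=cv2.imread('pics/d2.png');cv2.imwrite('pics/d2b.png',i)"
```

```text
[ 545.5 -397.   142.3] [-1.36724132e-04  2.46295129e-02  9.99696625e-01  1.63456907e-04] 37.0667 [-0.8   0.73  1.12  0.    1.29 -2.32]
```

View pics/d2b.png

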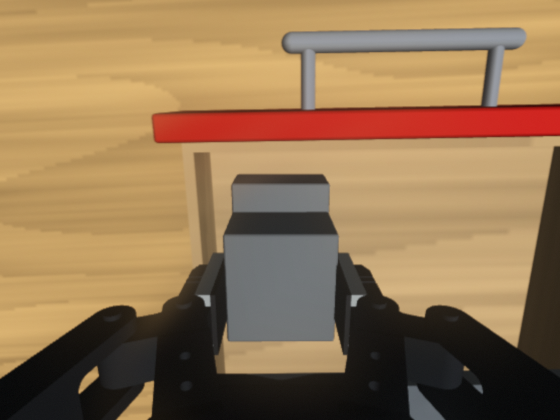

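d2b shows the blank held over the drawer. The −y wall's top inner edge is near column 195, the foot near 215, and the red front at rows 110–140.

```bash
python3 - <<'E'
from h import *
import pickle
p,s=pickle.load(open("d2.pkl","rb"))
for z in (10,20): print(z,"foot",atz(p,(215,250),z,s).round(),"front foot",atz(p,(400,148),z,s).round(),"right foot",atz(p,(521,360),z,s).round())
for z in (56,66): print(z,"top in",atz(p,(194,153),z,s).round(),"front top in",atz(p,(400,139),z,s).round(),"right top in",atz(p,(555,150),z,s).round())
E
```

```text
10 foot [ 582. -448.   10.] front foot [ 512. -312.   10.] right foot [ 691. -206.   10.]
20 foot [ 577. -446.   20.] front foot [ 511. -315.   20.] right foot [ 683. -213.   20.]
56 top in [ 503. -444.   56.] front top in [ 500. -327.   56.] right top in [ 511. -238.   56.]
66 top in [ 501. -442.   66.] front top in [ 499. -330.   66.] right top in [ 509. -245.   66.]
```

Call:
drive_tool --commands "0.08 0 -0.15 0 0 0 20;0 0 -0.2 0 0 0 20;0 0 -0.2 0 0 0 20;0 0 -0.15 0 0 0 20;0 0 0 0 0 0 20"

```text
time_s: 37.53
eef_pos: [553.8, -393.7, 71.3]
ee_rot: [-0.001, 0.023, 1.0, 0.001]
force: [0.1, 0.1, -1.8]
grip_width: 0.481
grip_force: 42.9
```

Call:
drive_tool --commands "0 0 -0.03 0 0 0 20;0 0 -0.03 0 0 0 20;0 0 0 0 0 0 20"

```text
time_s: 37.78
eef_pos: [555.4, -394.6, 70.0]
ee_rot: [0.002, 0.023, 1.0, -0.001]
force: [0.9, 5.5, 11.8]
grip_width: 0.483
grip_force: 44.5
```

Call:
drive_tool --commands "0 0 -0.02 0 0 0 20;0 0 -0.02 0 0 0 20;0 0 0 0 0 0 20"

```text
time_s: 38.03
eef_pos: [557.1, -394.8, 69.7]
ee_rot: [0.004, 0.023, 1.0, -0.002]
force: [0.6, 11.2, 31.5]
grip_width: 0.48
grip_force: 46.9
```

Call:
drive_tool --commands "0 0 0.07 0 0 0 20;0 0 0 0 0 0 62;0 0 0 0 0 0 62;0 0 0.05 0 0 0 62;0 0 0.2 0 0 0 62;0 0 0.3 0 0 0 62;0 0 0.25 0 0 0 62"

```text
time_s: 38.62
eef_pos: [553.8, -395.3, 150.8]
ee_rot: [-0.0, 0.024, 1.0, 0.0]
force: [0.6, -0.6, 0.5]
grip_width: 0.619
grip_force: 0.0
```

Call:
drive_tool --commands "-0.101 0.324 0 0 0 0.0366 100;-0.101 0.324 0 0 0 0.0366 100;-0.101 0.324 0 0 0 0.0366 100;-0.101 0.324 0 0 0 0.0366 100;-0.101 0.324 -0.05 0 0 0.0366 100;-0.101 0.324 -0.05 0 0 0.0366 100;-0.101 0.324 -0.05 0 0 0.0366 100;-0.101 0.324 -0.05 0 0 0.0366 100;-0.101 0.324 -0.05 0 0 0.0366 100;0 0 0 0 0 0 100;0 0 0 0 0 0 100"

```text
time_s: 39.53
eef_pos: [462.7, -102.7, 124.8]
ee_rot: [-0.0, -0.107, 0.994, 0.0]
force: [0.2, -0.7, 0.6]
grip_width: 1.001
grip_force: 0.0
```

```bash
python3 seg.py e1
```

```text
[ 462.7 -102.7  124.8] [-0.    -0.107  0.994  0.   ] 39.53
[([278.0, 206.0], 0.64, [458.0, -105.0])]
px [276. 168.] [254, 159, 46, 19, 874] rect [ 430.1 -112.1] [10.  24.8] 12.2
px [276. 224.] [250, 189, 52, 72, 3654] rect [ 462.7 -105.6] [42.9 29. ] 12.1
px [264. 294.] [248, 286, 34, 17, 476] rect [ 507.  -103.1] [ 9.7 19.9] 5.1
```

Call:
drive_tool --commands "0 -0.028 -0.25 0 0 0 100;0 0 -0.25 0 0 0 100;0 0 -0.2 0 0 0 100;0 0 -0.07 0 0 0 100;0 0 0 0 0 0 100;0 0 0 0 0 0 10;0 0 0 0 0 0 10;0 0 0 0 0 0 10;0 0 0 0 0 0 10;0 0 0 0 0 0 10;0 0 0 0 0 0 10;0 0 0 0 0 0 10;0 0 0 0 0 0 10"

```text
time_s: 40.72
eef_pos: [463.4, -106.7, 48.6]
ee_rot: [0.0, -0.106, 0.994, -0.0]
force: [-1.7, 0.9, 5.1]
grip_width: 0.347
grip_force: 41.9
```

Call:
drive_tool --commands "0 0 0.25 0 0 0 10;0 0 0.35 0 0 0 10;0 0 0.35 0 0 0 10;0.133 -0.33 0 0 0 -0.0486 10;0.133 -0.33 0 0 0 -0.0486 10;0.133 -0.33 0 0 0 -0.0486 10;0.133 -0.33 0 0 0 -0.0486 10;0.133 -0.33 0 0 0 -0.0486 10;0.133 -0.33 0 0 0 -0.0486 10;0.133 -0.33 0 0 0 -0.0486 10;0 0 0 0 0 0 10;0 0 0 0 0 0 10"

```text
time_s: 41.72
eef_pos: [556.0, -338.7, 142.0]
ee_rot: [-0.0, 0.028, 1.0, 0.0]
force: [-0.7, -0.2, -0.8]
grip_width: 0.342
grip_force: 41.4
```

Call:
drive_tool --commands "0 0 -0.2 0 0 0 10;0 0 -0.2 0 0 0 10;0 0 -0.2 0 0 0 10;0 0 -0.08 0 0 0 10;0 0 -0.03 0 0 0 10;0 0 0 0 0 0 10;0 0 0 0 0 0 46;0 0 0 0 0 0 46;0 0 0 0 0 0 46;0 0 0.1 0 0 0 46;0 0 0.3 0 0 0 46;0 0 0.3 0 0 0 46;0 0 0.1 0 0 0 46"

```text
time_s: 42.8
eef_pos: [557.4, -338.7, 157.7]
ee_rot: [0.003, 0.028, 1.0, -0.002]
force: [0.8, -0.4, 0.8]
grip_width: 0.465
grip_force: 0.0
```

Call:
drive_tool --commands "0 0.31 0 0 0 0 100;0 0.31 0 0 0 0.0 100;0 0.31 0 0 0 0 100;0 0.31 -0.05 0 0 0 100;0 0.31 -0.05 0 0 0 100;-0.02 0.31 -0.05 0 0 0 100;-0.02 0.31 -0.05 0 0 0 100;-0.02 0.26 -0.05 0 0 0 100;0 0 0 0 0 0 100;0 0 0 0 0 0 100"

```text
time_s: 43.63
eef_pos: [550.3, -93.8, 127.3]
ee_rot: [0.0, 0.027, 1.0, -0.0]
force: [0.6, 0.3, -0.0]
grip_width: 0.999
grip_force: 0.0
```

```bash
python3 seg.py f1
```

```text
[550.3 -93.8 127.3] [ 0.     0.027  1.    -0.   ] 43.63
[]
px [410. 151.] [397, 140, 28, 22, 492] rect [511.3 -20.5] [14.5 10.4] 77.7
px [267. 170.] [249, 159, 37, 22, 649] rect [517.7 -99.6] [10.2 20. ] 5.4
px [414. 205.] [391, 168, 47, 76, 2114] rect [543.2 -17.5] [16.5 43.7] 76.8
px [273. 225.] [248, 189, 49, 74, 2752] rect [551.  -98.5] [43.6 22.8] 5.4
```

Call:
drive_tool --commands "0.005 -0.024 -0.1 0 0 0.095 100;0 -0.024 -0.2 0 0 0.095 100;0 0 -0.25 0 0 0 100;0 0 -0.2 0 0 0 100;0 0 -0.05 0 0 0 100;0 0 0 0 0 0 10;0 0 0 0 0 0 10;0 0 0 0 0 0 10;0 0 0 0 0 0 10;0 0 0 0 0 0 10;0 0 0 0 0 0 10;0 0 0 0 0 0 10;0 0 0 0 0 0 10;0 0 0 0 0 0 10"

```text
time_s: 44.9
eef_pos: [551.2, -99.5, 47.8]
ee_rot: [0.001, -0.047, 0.999, -0.0]
force: [-1.5, 0.9, 6.2]
grip_width: 0.268
grip_force: 42.5
```

Call:
drive_tool --commands "0 0 0.25 0 0 0 10;0 0 0.35 0 0 0 10;0 0 0.35 0 0 0 10;0.01 -0.377 0 0 0 -0.038 10;0.01 -0.377 0 0 0 -0.038 10;0.01 -0.377 0 0 0 -0.038 10;0.01 -0.377 0 0 0 -0.038 10;0.01 -0.377 0 0 0 -0.038 10;0 0 0 0 0 0 10;0 0 0 0 0 0 10"

```text
time_s: 45.73
eef_pos: [555.2, -289.6, 141.3]
ee_rot: [-0.0, 0.029, 1.0, 0.0]
force: [-0.4, -0.3, -0.7]
grip_width: 0.272
grip_force: 41.8
```

Call:
drive_tool --commands "0 0 -0.2 0 0 0 10;0 0 -0.2 0 0 0 10;0 0 -0.2 0 0 0 10;0 0 -0.08 0 0 0 10;0 0 -0.02 0 0 0 10;0 0 0 0 0 0 10;0 0 0 0 0 0 40;0 0 0 0 0 0 40;0 0 0 0 0 0 40;0 0 0.1 0 0 0 40;0 0 0.3 0 0 0 40;0 0 0.3 0 0 0 40;0 0 0.1 0 0 0 40"

```text
time_s: 46.82
eef_pos: [557.0, -288.9, 157.5]
ee_rot: [0.003, 0.028, 1.0, -0.002]
force: [0.1, -0.7, 1.0]
grip_width: 0.398
grip_force: 0.0
```

Call:
drive_tool --commands "-0.015 0.34 0 0 0 -0.028 100;-0.015 0.34 0 0 0 -0.028 100;-0.015 0.34 0 0 0 -0.028 100;-0.015 0.34 -0.05 0 0 -0.028 100;-0.015 0.34 -0.05 0 0 -0.028 100;-0.015 0.34 -0.05 0 0 -0.028 100;-0.015 0.34 -0.05 0 0 -0.028 100;-0.015 0.34 -0.05 0 0 -0.028 100;0 0 0 0 0 0 100;0 0 0 0 0 0 100"

```text
time_s: 47.65
eef_pos: [543.6, -14.6, 127.3]
ee_rot: [0.0, 0.114, 0.993, -0.0]
force: [-0.1, -1.0, 0.7]
grip_width: 0.998
grip_force: 0.0
```

```bash
python3 seg.py g1
```

```text
[543.6 -14.6 127.3] [ 0.     0.114  0.993 -0.   ] 47.65
[]
px [276. 168.] [264, 160, 26, 17, 442] rect [510.7  -9.2] [14.  9.] 76.9
```

Call:
drive_tool --commands "0 -0.026 -0.25 0 0 0 100;0 0 -0.25 0 0 0 100;0 0 -0.2 0 0 0 100;0 0 -0.09 0 0 0 100;0 0 0 0 0 0 5;0 0 0 0 0 0 5;0 0 0 0 0 0 5;0 0 0 0 0 0 5;0 0 0 0 0 0 5;0 0 0 0 0 0 5;0 0 0 0 0 0 5;0 0 0 0 0 0 5;0 0 0 0 0 0 5;0 0 0 0 0 0 5"

```text
time_s: 48.92
eef_pos: [544.1, -18.6, 48.6]
ee_rot: [0.001, 0.115, 0.993, -0.0]
force: [-2.3, -0.6, 6.4]
grip_width: 0.204
grip_force: 43.5
```

Call:
drive_tool --commands "0 0 0.25 0 0 0 5;0 0 0.35 0 0 0 5;0 0 0.35 0 0 0 5;0.019 -0.377 0 0 0 0.037 5;0.019 -0.377 0 0 0 0.037 5;0.019 -0.377 0 0 0 0.037 5;0.019 -0.377 0 0 0 0.037 5;0.019 -0.377 0 0 0 0.037 5;0.019 -0.377 0 0 0 0.037 5;0 0 0 0 0 0 5;0 0 0 0 0 0 5"

```text
time_s: 49.83
eef_pos: [554.7, -246.3, 142.3]
ee_rot: [-0.0, 0.03, 1.0, 0.0]
force: [0.1, 0.7, -1.3]
grip_width: 0.194
grip_force: 42.6
```

Call:
drive_tool --commands "0 0 -0.2 0 0 0 5;0 0 -0.2 0 0 0 5;0 0 -0.2 0 0 0 5;0 0 -0.08 0 0 0 5;0 0 -0.02 0 0 0 5;0 0 0 0 0 0 5;0 0 0 0 0 0 30;0 0 0 0 0 0 30;0 0 0 0 0 0 30;0 0 0.1 0 0 0 30;0 0 0.3 0 0 0 30;0 0 0.3 0 0 0 30;0 0 0.3 0 0 0 30;0 0 0.2 0 0 0 30"

```text
time_s: 51.0
eef_pos: [555.6, -245.1, 197.2]
ee_rot: [0.002, 0.029, 1.0, -0.001]
force: [0.6, 0.2, -0.6]
grip_width: 0.302
grip_force: 0.0
```

Call:
drive_tool --commands "-0.15 -0.1 0.1 0 0 0 60;-0.15 -0.1 0.1 0 0 0 60;-0.15 -0.1 0.1 0 0 0 60;-0.15 -0.1 0.1 0 0 0 60;-0.15 -0.1 0.1 0 0 0 60;0 0 0 0 0 0 60;0 0 0 0 0 0 60"

```text
time_s: 51.58
eef_pos: [480.0, -295.1, 244.1]
ee_rot: [0.001, 0.029, 1.0, -0.001]
force: [-0.1, -0.1, 0.1]
grip_width: 0.6
grip_force: 0.0
```

```bash
python3 seg.py k1 71; python3 - <<'E'
from h import *
p=capture("top"); 
for k in("module_s_mid","module_m_mid","blank_a_mid","lever_pin"): print(k,[(np.round(b["position"]).tolist(),round(b["confidence"],2)) for b in boxes_of(p,k)])
i=p["pixels"]; h=cv2.cvtColor(i,cv2.COLOR_BGR2HSV)
m=(h[...,1]>90)&((h[...,0]<10)|(h[...,0]>170)); m[:190]=0;m[235:]=0;m[:,:145]=0;m[:,240:]=0
q=np.argwhere(m)[:,::-1]; print(len(q),q.mean(0),q.min(0),q.max(0)); a,b=q[q[:,1].argmin()],q[q[:,1].argmax()]
print([(atz(p,x,44)).round() for x in(a,b)])
E
```

```text
[ 480.  -295.1  244.1] [ 0.001  0.029  1.    -0.001] 51.58
[([246.0, 258.0], 0.97, [561.0, -335.0])]
px [205. 228.] [184, 222, 44, 13, 541] rect [ 511.9 -361.5] [37.4 10.9] 86.7
px [244. 232.] [229, 227, 31, 12, 372] rect [ 517.9 -328.9] [26. 10.] 86.7
px [341. 261.] [335, 243, 20, 46, 468] rect [ 554.1 -243.6] [16.2 43.5] 85.9
px [228. 268.] [176, 247, 83, 49, 2277] rect [ 553.1 -355. ] [71.4 46.6] 86.7
px [297. 270.] [284, 248, 27, 46, 1198] rect [ 556.6 -285.3] [22.7 43.6] 86.7
module_s_mid [([212.0, 223.0], 0.53)]
module_m_mid [([202.0, 222.0], 0.63)]
blank_a_mid [([401.0, 219.0], 0.71)]
lever_pin [([172.0, 226.0], 0.81)]
90 [165.68888889 224.51111111] [156 222] [175 227]
[array([540., 366.,  44.]), array([526., 333.,  44.])]
```

Call:
drive_tool --commands "0.0133 0.363 0 0 0 0 60;0.0133 0.363 0 0 0 0 60;0.0133 0.363 0 0 0 0 60;0.0133 0.363 0 0 0 0 60;0.0133 0.363 0 0 0 0 60;0.0133 0.363 0 0 0 0 60;0.0133 0.363 0 0 0 0 60;0.0133 0.363 0 0 0 0 60;0.0133 0.363 0 0 0 0 60;0.0133 0.363 0 0 0 0 60;0.0133 0.363 0 0 0 0 60;0.0133 0.363 0 0 0 0 60;0.0133 0.363 0 0 0 0 60;0.0133 0.363 0 0 0 0 60;0.0133 0.363 0 0 0 0 60;0 0 0 0 0 0 60;0 0 0 0 0 0 60"

```text
time_s: 53.35
eef_pos: [499.6, 251.4, 242.3]
ee_rot: [-0.0, 0.027, 1.0, -0.0]
force: [0.9, -0.4, 0.3]
grip_width: 0.601
grip_force: 0.0
```

```bash
python3 seg.py z1 62; python3 - <<'E'
from h import *
s=sense();p=capture("wrist"); h=cv2.cvtColor(p["pixels"],cv2.COLOR_BGR2HSV)
for n,m in dict(white=(h[...,1]<50)&(h[...,2]>165),red=(h[...,1]>120)&((h[...,0]<8)|(h[...,0]>172)),dark=(h[...,2]<55)).items():
    m=m.astype(np.uint8); m[330:]=0; q,l,st,ce=cv2.connectedComponentsWithStats(m)
    for i in range(1,q):
        if st[i,4]>120:
            W=np.array([atz(p,c[::-1],{"white":62,"red":44,"dark":80}[n],s)[:2] for c in np.argwhere(l==i)],np.float32); r=cv2.minAreaRect(W); print(n,st[i],np.round(r[0],1),np.round(r[1],1),round(r[2],1))
E
```

```text
[499.6 251.4 242.3] [-0.     0.027  1.    -0.   ] 53.35
[]
px [253. 177.] [195, 165, 117, 24, 1133] rect [491.5 228.4] [ 9.6 99.5] 5.4
px [294. 187.] [275, 179, 39, 16, 464] rect [500.8 262.6] [10.4 33.1] 5.0
px [304. 224.] [219, 184, 138, 84, 3584] rect [542.9 253.9] [ 55.5 135.4] 17.6
white [ 199  127  233   84 8115] [502.2 280.2] [ 71.4 190.6] 5.5
white [220 184  58  20 552] [505.  221.8] [10.8 48.5] 5.0
white [ 218  205   68   54 1916] [540.5 221.6] [44.7 53.2] 5.0
white [ 222  219  212   56 3756] [551.4 284.8] [ 39.4 190.7] 6.0
red [ 151    0   93   83 3047] [375.  187.6] [23.4 90.6] 40.9
red [351 204  63  15 833] [533.1 340.2] [56.6 13.2] 85.5
dark [279 191  40  12 244] [505.4 263.3] [ 5.3 31.9] 5.5
dark [410 205  29  27 437] [530.3 365.7] [28.8 12.6] 46.6
dark [  58  255  161   75 4529] [608.9 126.6] [ 62.5 161.4] 20.0
dark [ 343  255  161   75 4470] [623.3 357.4] [161.6  62.5] 61.6
```

The row stands together (module tops 44.7×53.2 mm, level and flush) and the lever is at about 0.61 rad. All four other blanks are in the drawer, so I hand in.

```bash
python3 -c "
from rig import finish_job
print(finish_job())"
```

```text
the job is handed in; nothing more can be done
None
```

I handed the job in at about 53 s; no verdict came back. Both modules and the 36 mm blank stand in the channel, the cam is at about 0.61 rad, and the other four blanks are in the drawer. My first push on the pin peaked at about 8.5 N, so I backed off slightly and pushed again to 4.7 N. The cam's pressing force was judged only from those pin forces.

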